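Clamp a sleeve in a thumbwheel fixture

TASK

Stand the copper sleeve upright, wide collar up, in the open gap between the sliding jaw and the V-block of the clamping fixture and let go of it. Then, with a fingertip on the half-buried thumbwheel, roll the wheel's top towards the V-block, in several strokes, until the jaw has pushed the sleeve into the V and holds it snugly. Work gently: never bear hard on the wheel, do not crush the thin sleeve, move the jaw only with the wheel, and leave the loose things around where they lie.

Things in the scene. Friction and masses are not known exactly. Their poses are not given: they have to be found in the camera images.
- fixture: clamping fixture screwed to the bench: base plate 184 x 76 mm, 12 mm thick. Origin: centre of its underside; z up, x lengthwise from the wheel end (-x) to the V-block end (+x). Grey wheel housing x -88 to -22 mm, y +-30; jaw 40 mm wide with a rounded nose 23 mm above the bench; V-block with a 90 degree notch open to -x. Housing, jaw and V-block end 34 mm above the bench; only the wheel stands higher (42).
- seat (a point): point on the plate, 12 mm above the bench, fixture x = 45 mm, y = 0: where the centre of the sleeve's underside is once fully home in the V. Axes as the fixture. The open gap gives the sleeve 10 to 14 mm of play towards the jaw (-x); a good place to stand it is 4 mm short of this point.
- wheel_top (a point): highest point of the thumbwheel when not pressed: fixture x = -55 mm, y = 0, 42 mm above the bench, 8 mm above the housing. Axes as the fixture. The wheel is borne on a spring: it starts to sink at about 3 N and sinks 1 mm for each further 4 N, bottoming at 4 mm. A press of 9 to 12 N gives enough grip; over 20 N on it is too much.
- wheel (a joint): angle (rad) of the knurled steel thumbwheel, radius 16 mm, 10 mm wide, axis level along the fixture's y. 0 = open end stop; grows as its top is rolled towards +x; 0 to 1.5 at the start, 5.4 to 5.9 when the sleeve is clamped: 60 to 95 mm of rim to roll. It turns stiffly (0.05 N m, about 3 N at the rim) and stays where it is left.
- jaw (a joint): travel (m) of the jaw to +x, 2.5 mm per radian of wheel; 0 = open, 0.0135 to 0.0148 when the seated sleeve is gripped. Then the rim resists with 1 N more than its 3 N for each 6.4 N of grip: 5 to 6 N along x at a fingertip within 6 mm of the wheel's crest (farther off, the slope of the rim falsifies it) is a snug 12 to 19 N. Held well above 6 N, crushed at 35 N. Self-locking.
- sleeve: loose copper sleeve, 45 mm high, outside diameter 26 mm, upper 10 mm a collar of 28 mm; 60 g. Origin: centre of its underside (the narrow end, on which it stands), z along its axis, up. Grasp its upper half round the side.
- spanner13: bystander: small spanner, 31 x 185 x 7 mm, lying on the bench; origin under its middle
- hex_nut0: bystander: large hexagon nut, 30 x 34 x 16 mm, on the bench; origin under its middle
- bolt_tin: bystander: open tin, 72 mm wide, 69 mm high, on the bench; origin under its middle
Things that resemble listed ones, but are neither listed nor needed, are in the scene too. There is more than one size of the sleeve; the job needs the larger.

How it is judged:
By the outcome, as a careful person would: the job done as asked, in the order asked, and still so for the second after the job is handed in, with the robot touching nothing.
It also fails if it takes over 72 s, if anything falls off the work surface, if the arm or the gripper's body presses on something with over 40 N, if the wrist force passes 120 N, or if a joint passes its speed limit or range.

ROBOT

A 6-joint arm with a two-finger parallel gripper is mounted at the origin on a cart in front of the work surface, level with it; the furniture and walls round the work are solid. World frame = base frame: x ahead of the robot, y to its left, z up, the work surface at z = 0. Lengths are in m, angles in rad, forces in N, time in s.
With the tool pointing down it reaches from about 0.35 to 0.975 m from the base axis. Payload 4.9 kg.
Tool frame: the origin (TCP) lies between the finger pads; the fingertips stand 17 mm ahead of it and the grasp point (between the pads) lies 2 mm behind it; z points along the fingers, y is the direction in which the jaws open and shut (so a half turn about z gives the same grasp; the last joint's range is limited). The gripper opens to 85 mm and grips with 20 to 120 N. Pads are 22 mm wide; open, the fingers measure 114 mm over their backs; the gripper's body (76 mm by 85 mm) begins 54 mm behind the grasp point. The pads swing forward as they close: fully open they stand 13 mm farther back than shut.
Start: joints at [-1.293, 0.053, 1.613, -0, 1.476, -0.119], TCP at [0.242, -0.576, 0.248] pointing down, gripper open.
Joint ranges: [-3.01, 3.01], [-1.01, 2.22], [0.06, 2.58], [-1.02, 4.17], [0.09, 2.62], [-3.14, 3.14]. Speed limits (rad/s): [2.57, 2.57, 3.14, 3.14, 3.14, 3.14].

INTERFACE

Orientations are given as a unit quaternion [w, x, y, z].
In Python, from plant import state, grab_frame, camera_model, job_done, find_in, silhouettes, landmark_of gives the robot as it stands.
- The arm moves only by the shell command python3 -m crank 'ROWS'. ROWS is JSON, a list of rows, each an object with "angular": the turn, a rotation vector about the tool's x, y, z each as a share of 5 degrees, from -1 to 1, a list of three; "delta_pos": the shift along the tool's x, y, z each as a share of 3 cm, from -1 to 1, a list of three; "gripper": the opening, from 0 (shut) to 1 (fully open). In form: [{"angular": [ax, ay, az], "delta_pos": [tx, ty, tz], "gripper": gripper}, ...]. A call has 1 to 12 rows; each row shifts and turns the commanded pose from where the row before left it, along the tool's axes as they then stand; what a row does not reach is not made up. A row lasts 1/8 s, in which the tool goes at most 62.5 mm and 10.7 degrees, less where a joint would pass 70% of its speed; a pose out of reach is approached as far as the arm can. A call with a number of a shift or a turn outside -1 to 1 is refused whole. A call with a gripper value outside its range is refused whole. The fingers move at their own pace and stop on an object; the grip force is fixed at half the most. Time passes only in rows, so rows that do not move let the fingers close. It gives the time, the measured TCP pose, the force and the opening at its end, in the units of the state.
- state(): the state, without advancing time (a new reading comes with each control period).
- grab_frame(name): name is "side" or "top" or "wrist"; returns the picture (480x640x3 uint8, red, green, blue); there is no depth.
- camera_model(name): a dict with "camera_matrix" (3x3 intrinsics, pixels), "rvec" (rotation vector, rad) and "tvec" (3), from world to camera coordinates, as OpenCV has them; the wrist camera has in their place "mount" (4x4, takes a point from camera to tool coordinates, whose origin is the TCP and whose axes are the flange's). Camera axes: x right, y down, z forward; pixel columns grow to the right and rows downward; lengths in m; the calibration is good to about 2 mm. A picture is of the moment at which its call begins: read the wrist's pose just before it. camera_model takes no time and is no camera call.
- job_done(): hands the job in, once; it reports no verdict.
Trained networks look in the newest picture that a camera, given by its name, has taken for a name from the list of things; names that differ only in an ending like _2 or _b are one class to them, and where a whole thing is asked for, a point or a joint stands for the part that bears it (a point fixed in the world has none). Each returns a list of dicts, best first, with "conf" (0 to 1); they miss things now and then, are a little off and sometimes report something else, mostly with a low value. They report only what shows in the picture. A call takes as long as a camera call. They do not tell look-alikes from the thing itself.
- find_in(camera, target): "bbox" ([left, top, right, bottom] in pixels, round what is visible of it).
- silhouettes(camera, target): "mask" (480x640 bool, what is visible of it) and "bbox" ([left, top, right, bottom] in pixels, round what is visible of it).
- landmark_of(camera, target): "pixel" ([column, row] in pixels: a listed point, or the origin of a listed thing).
The state is a dict: "time": time; "joint_pos": joint angles; "joint_vel": joint speeds; "joint_efforts": joint torques, N m; "tool_pos": TCP position; "tool_rot": TCP orientation; "contact_force": force on the tool from outside, world axes, zero at the start; "ft_torque": the same for the moment, N m; "gripper_width": opening from 0.0 (shut) to 1.0 (fully open).
Only numpy, scipy, OpenCV 4.12 (cv2) and the standard library are available. Lean on these libraries where they do the work, as an engineer would, in place of code of your own. Each camera call takes 0.05 s, during which the arm holds its last target.

## Working session

There is one attempt and no reset: what is moved stays moved. The work goes in short steps, Python scripts to look and compute and a shell command to move; the robot and the scene stay as the last step left them, time stands still between calls to the robot, and variables do not carry over. Pictures are saved under pics/ and viewed, and the job is handed in when it is done.

```bash
mkdir -p pics; ls
python3 - <<'E'
from plant import *
import cv2
print(state())
for c in ["side","top","wrist"]:
    im=grab_frame(c); cv2.imwrite(f"pics/{c}0.png",im[:,:,::-1]); print(c,camera_model(c))
    for t in ["fixture","sleeve","wheel"]:
        print(t,[(d['bbox'],d['conf']) for d in find_in(c,t)])
    for t in ["seat","wheel_top","sleeve","fixture"]:
        print(t,[(d['pixel'],d['conf']) for d in landmark_of(c,t)])
print(state()['time'])
E
```

```text
pics
{'time': 0.0, 'joint_pos': array([-1.29296983e+00,  5.33441581e-02,  1.61430848e+00, -3.87156985e-05,
        1.47597981e+00, -1.18974298e-01]), 'joint_vel': array([-0.00012448,  0.00149005, -0.00148464,  0.00037698, -0.0010434 ,
       -0.00115431]), 'joint_efforts': array([-2.50625862e-04, -3.93677938e+01, -3.70173740e+01, -1.41797859e-04,
        6.89102933e-03, -4.83153954e-06]), 'tool_pos': array([ 0.24138629, -0.57586463,  0.2470622 ]), 'tool_rot': array([-1.01515325e-03,  9.80382240e-01,  1.97103075e-01, -1.00129604e-04]), 'contact_force': array([-0.77900819,  0.10121298,  0.10272415]), 'ft_torque': array([ 0.02810657, -0.05944714, -0.01572135]), 'gripper_width': 1.0019912393356925}
side {'camera_matrix': array([[564.992141  ,   0.        , 321.40851731],
       [  0.        , 564.992141  , 234.57095224],
       [  0.        ,   0.        ,   1.        ]]), 'rvec': array([ 0.22208569, -2.65354211,  1.55678184]), 'tvec': array([0.54915086, 0.08752767, 0.83405748])}
fixture []
sleeve [([333.2, 192.1, 350.4, 223.8], 0.87), ([357.6, 219.9, 368.5, 242.0], 0.57)]
wheel [([341.6
[... 653 characters left out ...]
0.73)]
sleeve [([358.6, 281.9], 0.5), ([389.6, 257.6], 0.48)]
fixture [([196.6, 263.7], 0.73)]
wrist {'camera_matrix': array([[362.65051947,   0.        , 317.726934  ],
       [  0.        , 362.65051947, 251.73268787],
       [  0.        ,   0.        ,   1.        ]]), 'mount': array([[-3.93350546e-04, -9.44711543e-01, -3.27902341e-01,
         8.49207470e-02],
       [ 9.99999909e-01, -3.17148993e-04, -2.85866198e-04,
        -4.92547251e-05],
       [ 1.66067200e-04, -3.27902424e-01,  9.44711582e-01,
        -1.25459218e-01],
       [ 0.00000000e+00,  0.00000000e+00,  0.00000000e+00,
         1.00000000e+00]])}
fixture []
sleeve []
wheel []
seat []
wheel_top []
sleeve []
fixture []
1.2
```

View pics/side0.png

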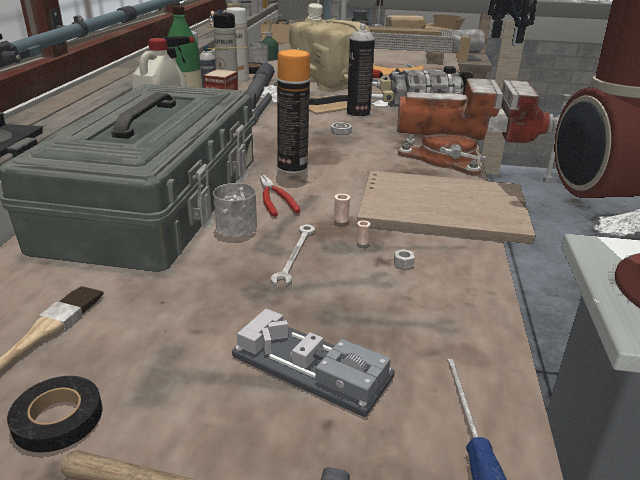

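View pics/top0.png

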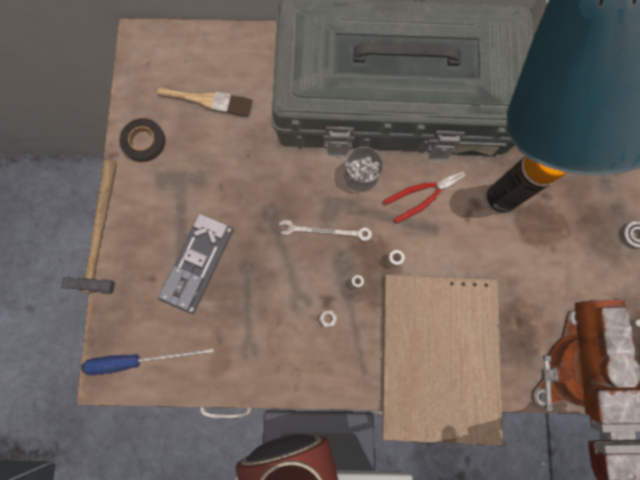

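```bash
cat > h.py <<'E'
import numpy as np, cv2
from plant import *
from scipy.spatial.transform import Rotation as R
def Rq(q): return R.from_quat([q[1],q[2],q[3],q[0]])
def proj_cam(name,st=None):
    m=camera_model(name);K=m['camera_matrix']
    if name!='wrist':
        return K,cv2.Rodrigues(m['rvec'])[0],np.array(m['tvec']).reshape(3)
    T=np.eye(4);T[:3,:3]=Rq(st['tool_rot']).as_matrix();T[:3,3]=st['tool_pos']
    W=np.linalg.inv(T@m['mount']);return K,W[:3,:3],W[:3,3]
def proj(c,p):
    K,Rr,t=c;q=K@(Rr@np.asarray(p,float)+t);return q[:2]/q[2]
def ray(c,px):
    K,Rr,t=c;d=Rr.T@(np.linalg.inv(K)@[px[0],px[1],1]);return -Rr.T@t,d/np.linalg.norm(d)
def atz(c,px,z):
    o,d=ray(c,px);return o+d*(z-o[2])/d[2]
def tri(obs):
    A=np.zeros((3,3));b=np.zeros(3);L=[]
    for c,px in obs:
        o,d=ray(c,px);P=np.eye(3)-np.outer(d,d);A+=P;b+=P@o;L.append((o,P))
    x=np.linalg.solve(A,b);return x,[np.linalg.norm(P@(x-o)) for o,P in L]
def save(n,im): cv2.imwrite('pics/'+n,im[:,:,::-1])
E
python3 - <<'E'
from h import *
s=proj_cam('side');t=proj_cam('top')
for n,a,b in [('seat',(280.4,345.4),(205.7,240.8)),('wt',(352.4,354.7),(177.1,283.5)),('fix',(314.2,365.6),(196.6,263.7)),('slA',(339.6,219),(389.6,257.6)),('slB',(360.5,242.9),(358.6,281.9)),('x',(339.6,219),(358.6,281.9)),('y',(360.5,242.9),(389.6,257.6))]:
    print(n,tri([(s,a),(t,b)]))
print(atz(s,(235,228),0))
im=cv2.imread('pics/side0.png');a=cv2.resize(im[170:270,190:390],(800,400),interpolation=cv2.INTER_CUBIC);cv2.imwrite('pics/side0c.png',a)
im=cv2.imread('pics/top0.png');a=cv2.resize(im[200:330,140:420],(800,371),interpolation=cv2.INTER_CUBIC);cv2.imwrite('pics/top0c.png',a)
E
```

```text
seat (array([0.57053158, 0.23612607, 0.01233601]), [np.float64(6.341683725817297e-05), np.float64(6.341683725810107e-05)])
wt (array([0.48042604, 0.27659066, 0.04704359]), [np.float64(0.0012287847300847658), np.float64(0.001228784730084675)])
fix (array([0.52601906, 0.25313354, 0.00231508]), [np.float64(0.0004888255165185841), np.float64(0.00048882551651875)])
slA (array([ 0.54375194, -0.12403202,  0.00494441]), [np.float64(0.0014389528437254739), np.float64(0.0014389528437253822)])
slB (array([ 0.49826689, -0.0642498 , -0.00557123]), [np.float64(0.0006110693322030102), np.float64(0.0006110693322030204)])
x (array([ 0.51405872, -0.0599537 ,  0.03619192]), [np.float64(0.021650520005870665), np.float64(0.021650520005870543)])
y (array([ 0.52729744, -0.12851679, -0.03734862]), [np.float64(0.025091535312608205), np.float64(0.025091535312608382)])
[ 0.71688627 -0.06407454  0.        ]
```

View pics/side0c.png

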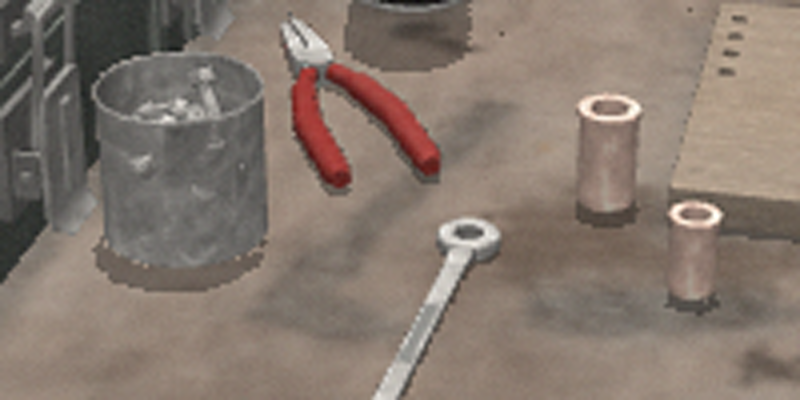

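View pics/top0c.png

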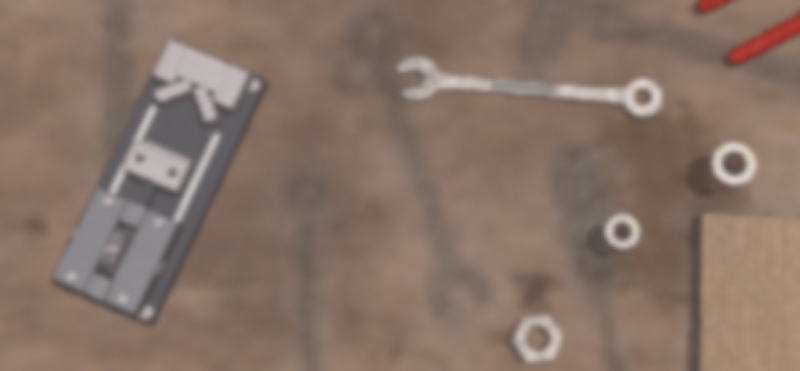

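View pics/wrist0.png

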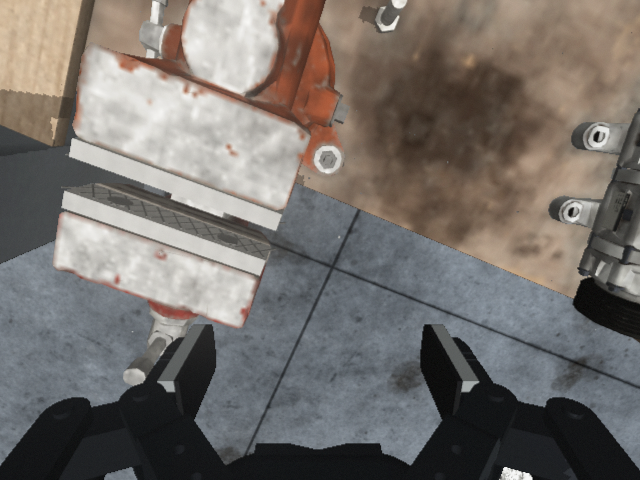

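```bash
python3 -m crank '[{"angular":[0,0,0.9],"delta_pos":[0,0,-1],"gripper":1},{"angular":[0,0,0.9],"delta_pos":[0,0,-1],"gripper":1},{"angular":[0,0,0.9],"delta_pos":[0,0,-1],"gripper":1},{"angular":[0,0,0.9],"delta_pos":[0,0,-1],"gripper":1},{"angular":[0,0,0.94],"delta_pos":[0,0,0],"gripper":1}]'
```

```text
time: 1.82
tool_pos: [0.2418, -0.5774, 0.3725]
tool_rot: [0.003, 1.0, -0.001, 0.001]
contact_force: [1.2, 0.3, -0.7]
gripper_width: 1.003
```

```bash
python3 -m crank '[{"angular":[0,0,0],"delta_pos":[0.7,-1,0],"gripper":1},{"angular":[0,0,0],"delta_pos":[0.7,-1,0],"gripper":1},{"angular":[0,0,0],"delta_pos":[0.7,-1,0],"gripper":1},{"angular":[0,0,0],"delta_pos":[0.7,-1,0],"gripper":1},{"angular":[0,0,0],"delta_pos":[0.7,-1,0],"gripper":1},{"angular":[0,0,0],"delta_pos":[0.7,-1,0],"gripper":1},{"angular":[0,0,0],"delta_pos":[0.7,-1,0],"gripper":1},{"angular":[0,0,0],"delta_pos":[0.7,-1,0],"gripper":1},{"angular":[0,0,0],"delta_pos":[0.7,-1,0],"gripper":1},{"angular":[0,0,0],"delta_pos":[0.7,-1,0],"gripper":1},{"angular":[0,0,0],"delta_pos":[0.7,-1,0.5],"gripper":1},{"angular":[0,0,0],"delta_pos":[0.7,-1,0.5],"gripper":1}]'
python3 -m crank '[{"angular":[0,0,0],"delta_pos":[0.5,-1,1],"gripper":1},{"angular":[0,0,0],"delta_pos":[0.5,-1,1],"gripper":1},{"angular":[0,0,0],"delta_pos":[0.5,-1,1],"gripper":0.8},{"angular":[0,0,0],"delta_pos":[0,0,0.5],"gripper":0.7},{"angular":[0,0,0],"delta_pos":[0,0,0],"gripper":0.6},{"angular":[0,0,0],"delta_pos":[0,0,0],"gripper":0.6}]'
python3 - <<'E'
from h import *
s=state();im=grab_frame('wrist');save('w1.png',im);c=proj_cam('wrist',s)
print(s['tool_pos'],s['tool_rot'],s['time'])
for d in find_in('wrist','sleeve'): print(d)
for d in landmark_of('wrist','sleeve'): print(d, atz(c,d['pixel'],0))
np.save('w1.npy',np.r_[s['tool_pos'],s['tool_rot']])
E
```

```text
time: 3.32
tool_pos: [0.494, -0.2153, 0.3384]
tool_rot: [0.0, 1.0, 0.0, 0.0]
contact_force: [0.8, -0.1, 0.6]
gripper_width: 1.001
time: 4.08
tool_pos: [0.5386, -0.1273, 0.2348]
tool_rot: [0.001, 1.0, -0.0, 0.001]
contact_force: [-0.3, 0.3, -0.2]
gripper_width: 0.599
[ 0.53861608 -0.12733138  0.23478412] [ 5.00391773e-04  9.99999332e-01 -3.08775689e-04  9.94985750e-04] 4.075
{'bbox': [307.6, 200.8, 335.8, 241.0], 'conf': 0.95}
{'bbox': [234.2, 244.5, 263.2, 277.4], 'conf': 0.56}
{'pixel': [249.6, 252.9], 'conf': 0.87} [ 0.4977172  -0.05558974  0.        ]
{'pixel': [320.2, 212.3], 'conf': 0.67} [ 0.54118958 -0.12983012  0.        ]
```

View pics/w1.png

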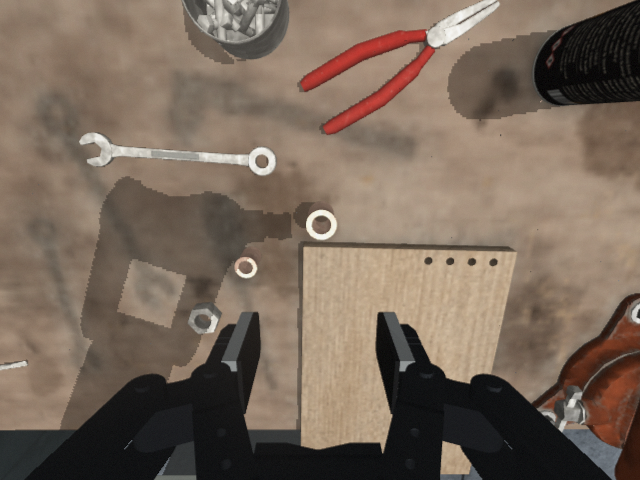

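Run:
```python
from h import *
im=cv2.imread('pics/w1.png');cv2.imwrite('pics/w1c.png',cv2.resize(im[180:300,210:370],(800,600),interpolation=cv2.INTER_CUBIC))
w=np.load('w1.npy');c=proj_cam('wrist',dict(tool_pos=w[:3],tool_rot=w[3:]))
s=proj_cam('side')
im2=grab_frame('side');save('s1.png',im2)
cv2.imwrite('pics/s1c.png',cv2.resize(im2[180:255,310:410,::-1],(800,600),interpolation=cv2.INTER_CUBIC))
print([d['bbox'] for d in find_in('side','sleeve')])
```

```text
[[355.8, 218.9, 369.3, 242.4], [333.8, 194.6, 350.7, 222.8]]
```

View pics/w1c.png

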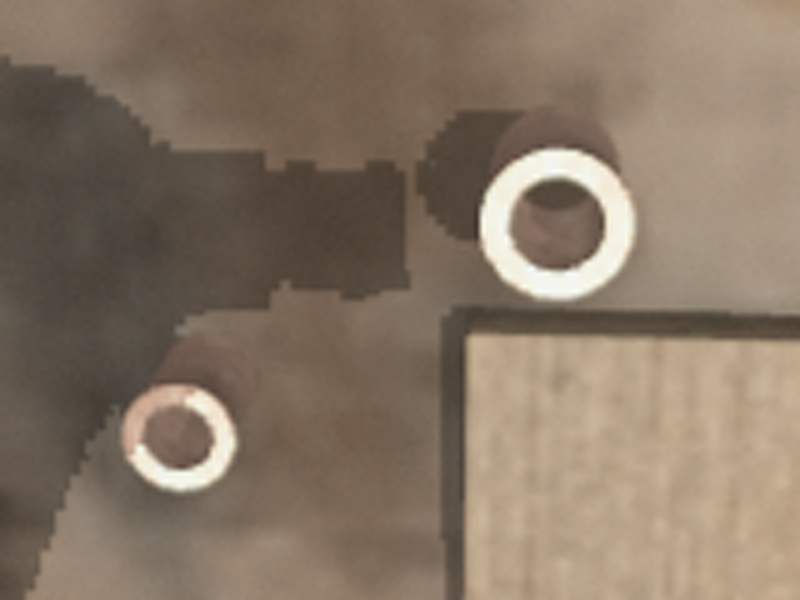

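View pics/s1c.png

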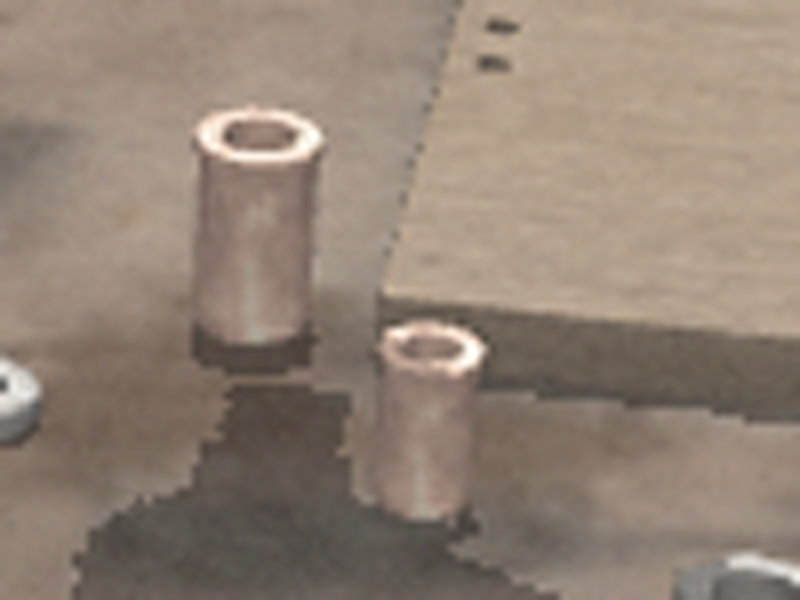

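Run:
```python
from h import *
w=np.load('w1.npy');c=proj_cam('wrist',dict(tool_pos=w[:3],tool_rot=w[3:]))
s=proj_cam('side');t=proj_cam('top')
print(tri([(c,(321.4,224.8)),(s,(342.4,196.8))]),tri([(c,(321.4,224.8)),(s,(342.4,196.8)),(t,(397,257.5))]))
print('at45',atz(c,(321.4,224.8),.045),atz(s,(342.4,196.8),.045),atz(t,(397,257.5),.045))
print('board',[atz(c,p,.02) for p in [(302,246),(515,249)]])
print(w[:3])
```

```text
(array([ 0.53997433, -0.13061159,  0.04546736]), [np.float64(0.0001493927465499019), np.float64(0.00014939274654971702)]) (array([ 0.5394667 , -0.1313264 ,  0.04496683]), [np.float64(0.0008985394811586358), np.float64(0.00048207981504984576), np.float64(0.0011622813878743583)])
at45 [ 0.54000185 -0.13058408  0.045     ] [ 0.53994058 -0.1317018   0.045     ] [ 0.53852068 -0.13200661  0.045     ]
board [array([ 0.51183318, -0.11174852,  0.02      ]), array([ 0.50844033, -0.32273655,  0.02      ])]
[ 0.53861608 -0.12733138  0.23478412]
```

```bash
python3 -m crank '[{"angular":[0,0,0],"delta_pos":[0.05,0.12,1],"gripper":0.6},{"angular":[0,0,0],"delta_pos":[0,0,1],"gripper":0.6},{"angular":[0,0,0],"delta_pos":[0,0,1],"gripper":0.6},{"angular":[0,0,0],"delta_pos":[0,0,1],"gripper":0.6},{"angular":[0,0,0],"delta_pos":[0,0,1],"gripper":0.6},{"angular":[0,0,0],"delta_pos":[0,0,0.8],"gripper":0.6},{"angular":[0,0,0],"delta_pos":[0,0,0.4],"gripper":0.6},{"angular":[0,0,0],"delta_pos":[0,0,0.25],"gripper":0.6},{"angular":[0,0,0],"delta_pos":[0,0,0],"gripper":0.6},{"angular":[0,0,0],"delta_pos":[0,0,0],"gripper":0.6}]'
python3 - <<'E'
from h import *
s=state();im=grab_frame('wrist');save('w2.png',im);print(s['tool_pos'],s['contact_force'])
E
```

```text
time: 5.58
tool_pos: [0.5406, -0.1302, 0.0409]
tool_rot: [0.0, 1.0, 0.0, 0.001]
contact_force: [-0.0, 0.3, 0.5]
gripper_width: 0.598
[ 0.54055078 -0.13016063  0.04089174] [-0.04435653  0.34211508  0.53755913]
```

View pics/w2.png

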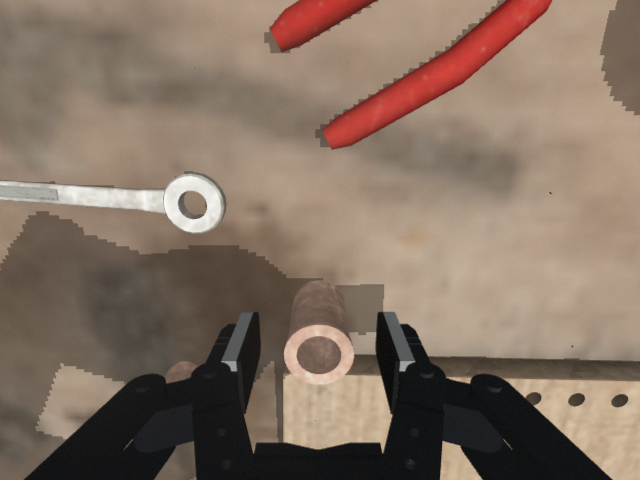

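```bash
python3 -m crank '[{"angular":[0,0,0],"delta_pos":[0,0,0],"gripper":0.25},{"angular":[0,0,0],"delta_pos":[0,0,0],"gripper":0.25},{"angular":[0,0,0],"delta_pos":[0,0,0],"gripper":0.25},{"angular":[0,0,0],"delta_pos":[0,0,0],"gripper":0.25},{"angular":[0,0,0],"delta_pos":[0,0,0],"gripper":0.25}]'
python3 -m crank '[{"angular":[0,0,0],"delta_pos":[0,0,-0.3],"gripper":0.25},{"angular":[0,0,0],"delta_pos":[0,0,-0.7],"gripper":0.25},{"angular":[0,0,0],"delta_pos":[0,0,-1],"gripper":0.25},{"angular":[0,0,0],"delta_pos":[0,0,-1],"gripper":0.25},{"angular":[0,0,0],"delta_pos":[0,0,-1],"gripper":0.25}]'
python3 - <<'E'
from h import *
s=state();im=grab_frame('wrist');save('w3.png',im);print(s['tool_pos'],s['contact_force'],s['gripper_width'])
im=grab_frame('side');save('s3.png',im)
E
```

```text
time: 6.25
tool_pos: [0.5403, -0.1302, 0.0406]
tool_rot: [0.0, 1.0, 0.0, 0.001]
contact_force: [0.1, -1.9, 5.6]
gripper_width: 0.283
time: 6.88
tool_pos: [0.5391, -0.1293, 0.1602]
tool_rot: [-0.001, 1.0, 0.0, -0.001]
contact_force: [0.1, 0.4, -0.2]
gripper_width: 0.282
[ 0.53912376 -0.12931515  0.16019259] [ 0.07207922  0.35571737 -0.24405803] 0.2819744505602535
```

View pics/w3.png

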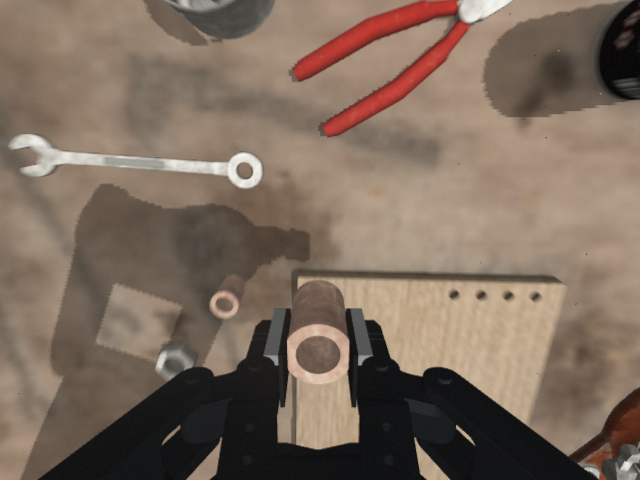

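View pics/s3.png

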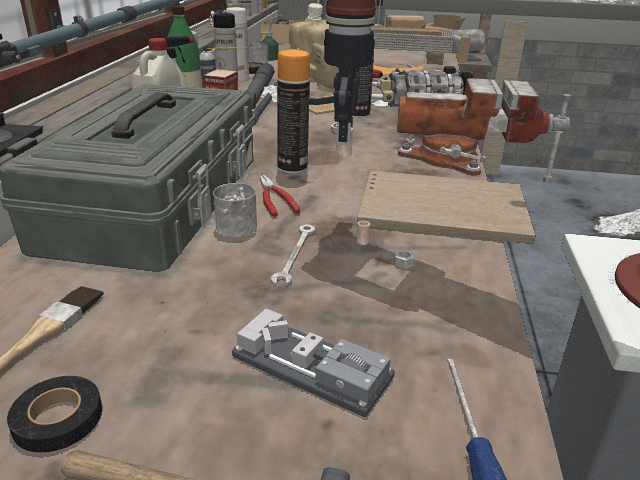

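```bash
python3 -m crank '[{"angular":[0,0,0],"delta_pos":[0,-1,-0.5],"gripper":0.25},{"angular":[0,0,0],"delta_pos":[0,-1,-0.5],"gripper":0.25},{"angular":[0,0,0],"delta_pos":[0,-1,0],"gripper":0.25},{"angular":[0,0,0],"delta_pos":[0,-1,0],"gripper":0.25},{"angular":[0,0,0],"delta_pos":[0,-1,0],"gripper":0.25},{"angular":[0,0,0],"delta_pos":[0,-1,0],"gripper":0.25},{"angular":[0,0,0],"delta_pos":[0,-1,0],"gripper":0.25},{"angular":[0,0,0],"delta_pos":[0,-1,0],"gripper":0.25},{"angular":[0,0,0],"delta_pos":[0,-1,0],"gripper":0.25},{"angular":[0,0,0],"delta_pos":[0.5,-1,0],"gripper":0.25},{"angular":[0,0,0],"delta_pos":[0.5,-1,0],"gripper":0.25},{"angular":[0,0,0],"delta_pos":[0,-1,0],"gripper":0.25}]'
python3 -m crank '[{"angular":[0,0,1],"delta_pos":[0,0,0],"gripper":0.25},{"angular":[0,0,1],"delta_pos":[0,0,0],"gripper":0.25},{"angular":[0,0,1],"delta_pos":[0,0,0],"gripper":0.25},{"angular":[0,0,1],"delta_pos":[0,0,0],"gripper":0.25},{"angular":[0,0,0.84],"delta_pos":[0,0,0],"gripper":0.25},{"angular":[0,0,0],"delta_pos":[0,0,0],"gripper":0.25}]'
cat > look.py <<'E'
import sys
from h import *
n=sys.argv[1]
s=state();im=grab_frame('wrist');save(n+'.png',im);c=proj_cam('wrist',s)
np.save(n+'.npy',np.r_[s['tool_pos'],s['tool_rot']])
X=Rq(s['tool_rot']).as_matrix()[:,0]
print(s['tool_pos'],'yaw',np.degrees(np.arctan2(X[1],X[0])),s['contact_force'],s['gripper_width'],s['time'])
for t,z in [('seat',.012),('wheel_top',.042),('fixture',0),('sleeve',.0)]:
    for d in landmark_of('wrist',t): print(t,np.round(d['pixel'],1),d['conf'], atz(c,d['pixel'],z).round(4))
E
python3 look.py w4
```

```text
time: 8.48
tool_pos: [0.5692, 0.231, 0.1873]
tool_rot: [0.0, 1.0, 0.0, -0.002]
contact_force: [0.1, 0.8, -0.7]
gripper_width: 0.286
time: 9.22
tool_pos: [0.5686, 0.23, 0.1877]
tool_rot: [0.001, 0.978, -0.209, -0.001]
contact_force: [-0.3, -0.9, -0.1]
gripper_width: 0.285
[0.5685553  0.23003373 0.18765755] yaw -24.11502278319232 [-0.33334993 -0.87610953 -0.07922859] 0.2847877078106052 9.225
seat [311.2 230.4] 0.87 [0.5702 0.2355 0.012 ]
fixture [311.2 271.3] 0.77 [0.5311 0.2534 0.    ]
sleeve [317.9 302. ] 0.85 [0.4995 0.2608 0.    ]
```

```bash
sleep 0
```

```text
(no output)
```

View pics/w4.png

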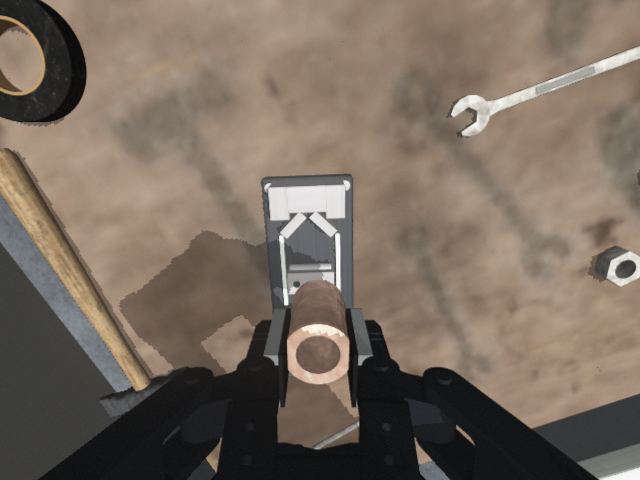

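Run:
```python
import cv2
im=cv2.imread('pics/w4.png');cv2.imwrite('pics/w4c.png',cv2.resize(im[165:315,250:370],(640,800),interpolation=cv2.INTER_CUBIC)[:600])
```

```text
(no output)
```

View pics/w4c.png

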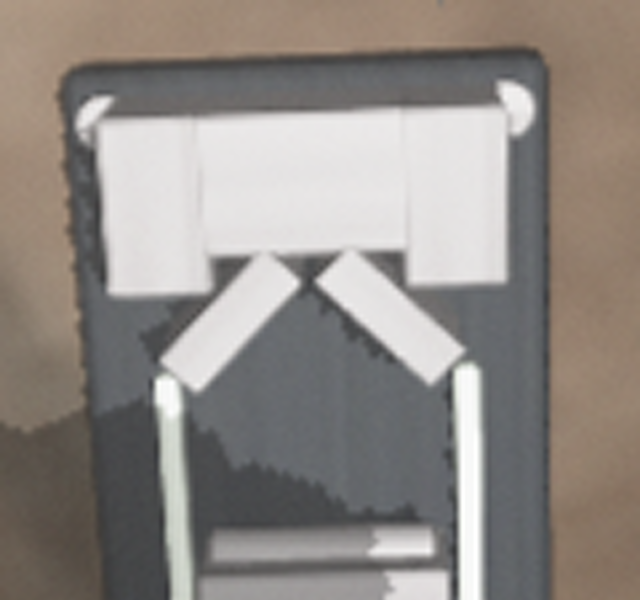

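```bash
cat > fit.py <<'E'
from h import *
from scipy.optimize import least_squares
w=np.load('w4.npy');c=proj_cam('wrist',dict(tool_pos=w[:3],tool_rot=w[3:]))
S=800/150
P=lambda u,v:(250+u/S-.0,165+v/S)
# (pixel, z, fx or None, fy or None)
F=[(P(120,60),.012,.092,None),(P(500,49),.012,.092,None),(P(548,150),.012,None,-.038),(P(549,500),.012,None,-.038),(P(73,150),.012,None,.038),(P(100,500),.012,None,.038)]
L=[(P(297,285),P(195,392)),(P(315,285),P(432,385))]
def f(x):
    r=[];R2=np.array([[np.cos(x[2]),np.sin(x[2])],[-np.sin(x[2]),np.cos(x[2])]])
    for p,z,a,b in F:
        q=R2@(atz(c,p,z)[:2]-x[:2]);r.append(q[0]-a if a else q[1]-b)
    return np.array(r)
s=least_squares(f,[.526,.253,-.42]);x=s.x
print(x,np.degrees(x[2]),(s.fun*1000).round(2))
R2=np.array([[np.cos(x[2]),np.sin(x[2])],[-np.sin(x[2]),np.cos(x[2])]])
for a,b in L:
    for p in (a,b): print('V',R2@(atz(c,p,.034)[:2]-x[:2]))
for p in [(215,525),(435,522),(205,560),(440,560)]:print('jaw',R2@(atz(c,P(*p),.034)[:2]-x[:2]),R2@(atz(c,P(*p),.023)[:2]-x[:2]))
print('seat',R2.T@[.045,0]+x[:2],'place',R2.T@[.041,0]+x[:2],'wheel',R2.T@[-.055,0]+x[:2])
# sleeve in hand: ring centre px in w4 -> plane 4mm behind TCP
T=Rq(w[3:]).as_matrix()
o,d=ray(c,(320.,354));n=T[:,2];q0=w[:3]-.004*n
q=o+d*((q0-o)@n)/(d@n);print('sleeve top in tool',T.T@(q-w[:3]))
E
python3 fit.py
python3 - <<'E'
import cv2
im=cv2.imread('pics/w4.png');cv2.imwrite('pics/w4d.png',cv2.resize(im[260:400,240:400],(800,700),interpolation=cv2.INTER_CUBIC)[:600])
E
```

```text
[ 0.52900263  0.25385091 -0.39177033] -22.44678630167618 [ 0.03 -0.03  1.02  0.71 -0.92 -0.81]
V [0.06125275 0.00215729]
V [0.04515713 0.01820544]
V [ 0.06117316 -0.00050574]
V [ 0.04518933 -0.01754801]
jaw [0.0235931  0.01636153] [0.01936594 0.01736131]
jaw [ 0.02306717 -0.01762628] [ 0.01881926 -0.01796702]
jaw [0.017814   0.01823344] [0.0133589  0.01930706]
jaw [ 0.01671363 -0.01829671] [ 0.01221513 -0.01866388]
seat [0.57059318 0.23666878] place [0.56689625 0.23819608] wheel [0.47816973 0.2748513 ]
sleeve top in tool [ 8.65757313e-05  6.45869906e-04 -4.00000000e-03]
```

View pics/w4d.png

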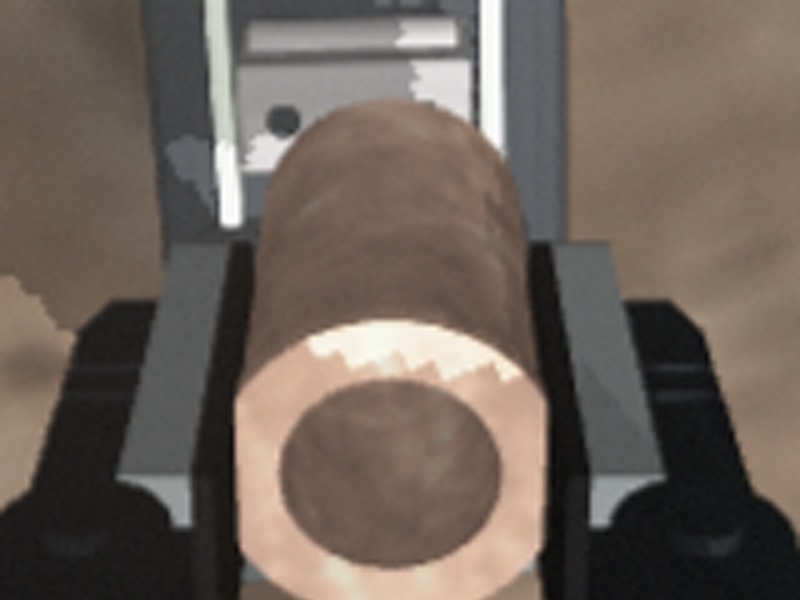

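```bash
python3 -m crank '[{"angular":[0,0,-0.32],"delta_pos":[0,0,0],"gripper":0.25},{"angular":[0,0,0],"delta_pos":[-0.15,-0.23,0.5],"gripper":0.25},{"angular":[0,0,0],"delta_pos":[0,0,1],"gripper":0.25},{"angular":[0,0,0],"delta_pos":[0,0,0.8],"gripper":0.25},{"angular":[0,0,0],"delta_pos":[0,0,0.4],"gripper":0.25},{"angular":[0,0,0],"delta_pos":[0,0,0],"gripper":0.25},{"angular":[0,0,0],"delta_pos":[0,0,0],"gripper":0.25}]'
python3 look.py w5
python3 - <<'E'
from h import *
im=grab_frame('side');save('s5.png',im)
cv2.imwrite('pics/s5c.png',cv2.resize(im[250:420,200:420,::-1],(776,600),interpolation=cv2.INTER_CUBIC))
E
```

```text
time: 10.35
tool_pos: [0.5688, 0.2386, 0.1099]
tool_rot: [-0.0, 0.981, -0.196, 0.001]
contact_force: [0.5, 0.3, -0.1]
gripper_width: 0.286
[0.56875199 0.23859814 0.10992508] yaw -22.560913505787887 [ 0.47273831  0.27087974 -0.13052161] 0.28610654658006174 10.35
seat [322.2 261.4] 0.71 [0.5684 0.236  0.012 ]
wheel_top [318.3 418.3] 0.57 [0.4759 0.2772 0.042 ]
sleeve [318.7 301.6] 0.66 [0.5365 0.2517 0.    ]
```

View pics/w5.png

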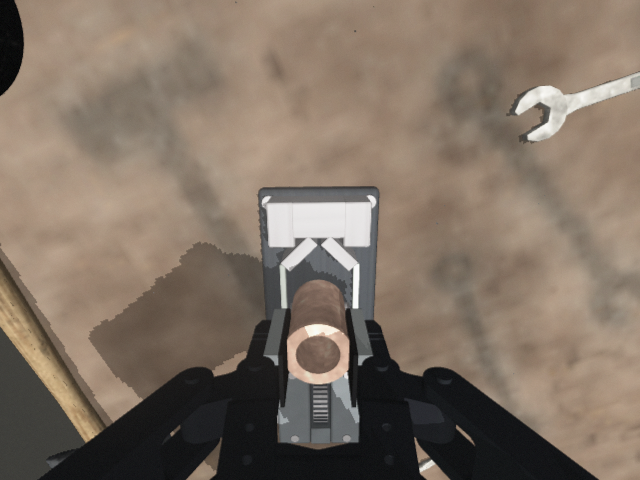

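View pics/s5c.png

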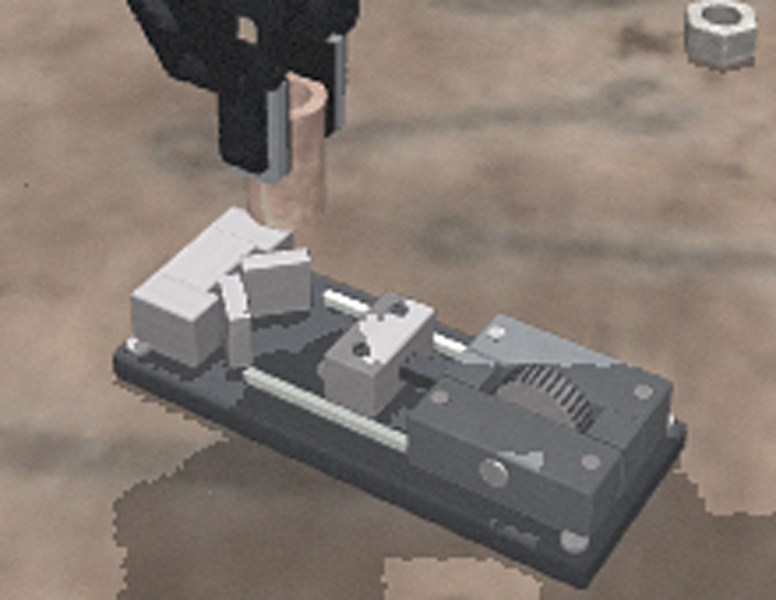

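Run:
```python
import cv2
im=cv2.imread('pics/w5.png');cv2.imwrite('pics/w5c.png',cv2.resize(im[180:300,250:390],(700,600),interpolation=cv2.INTER_CUBIC))
```

```text
(no output)
```

View pics/w5c.png

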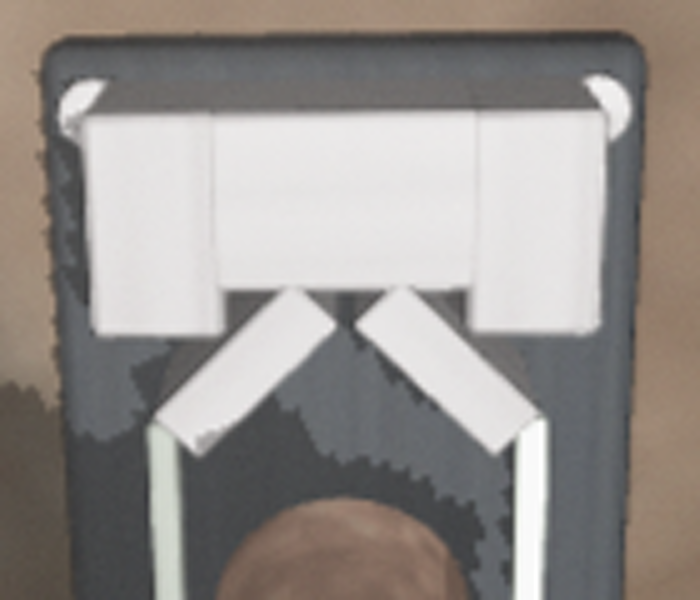

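```bash
cat > fit2.py <<'E'
from h import *
from scipy.optimize import least_squares
w=np.load('w5.npy');c=proj_cam('wrist',dict(tool_pos=w[:3],tool_rot=w[3:]))
S=5.
P=lambda u,v:(250+u/S,180+v/S)
F=[(P(100,36),.012,.092,None),(P(590,33),.012,.092,None),(P(642,100),.012,None,-.038),(P(626,500),.012,None,-.038),(P(45,100),.012,None,.038),(P(73,560),.012,None,.038)]
L=[(P(335,325),P(197,456)),(P(358,325),P(497,455))]
V=[(a,z) for a,z in zip([p for l in L for p in l],[1,1,-1,-1])]
def f(x):
    r=[];R2=np.array([[np.cos(x[2]),np.sin(x[2])],[-np.sin(x[2]),np.cos(x[2])]])
    for p,z,a,b in F:
        q=R2@(atz(c,p,z)[:2]-x[:2]);r.append(q[0]-a if a else q[1]-b)
    for p,s in V:
        q=R2@(atz(c,p,.034)[:2]-x[:2]);r.append((q[0]+s*q[1]-.0634)/1.41)
    return np.array(r)
s=least_squares(f,[.526,.253,-.42]);x=s.x
print(x,np.degrees(x[2]),(s.fun*1000).round(2))
R2=np.array([[np.cos(x[2]),np.sin(x[2])],[-np.sin(x[2]),np.cos(x[2])]])
print('seat',R2.T@[.045,0]+x[:2],'place',R2.T@[.041,0]+x[:2],'wheel',R2.T@[-.055,0]+x[:2])
print('TCP in fixture',R2@(w[:2]-x[:2]))
E
python3 fit2.py
```

```text
[ 0.52896279  0.25399759 -0.38436762] -22.022642484458313 [ 0.27  0.06  0.94  0.66 -0.86 -0.72 -0.25  0.01 -0.12 -0.1 ]
seat [0.5706794 0.2371238] place [0.56697126 0.23862369] wheel [0.47797582 0.2746211 ]
TCP in fixture [0.04266039 0.00064404]
```

```bash
python3 -m crank '[{"angular":[0,0,0],"delta_pos":[-0.05,0.02,0.3],"gripper":0.25},{"angular":[0,0,0],"delta_pos":[0,0,0.5],"gripper":0.25},{"angular":[0,0,0],"delta_pos":[0,0,0.5],"gripper":0.25},{"angular":[0,0,0],"delta_pos":[0,0,0.3],"gripper":0.25},{"angular":[0,0,0],"delta_pos":[0,0,0.1],"gripper":0.25},{"angular":[0,0,0],"delta_pos":[0,0,0],"gripper":0.25}]'
python3 -m crank '[{"angular":[0,0,0],"delta_pos":[0,0,0.05],"gripper":0.25},{"angular":[0,0,0],"delta_pos":[0,0,0],"gripper":0.25}]'
python3 -c "
from h import *
s=state();print(s['tool_pos'],s['contact_force'])
im=grab_frame('side');cv2.imwrite('pics/s6c.png',cv2.resize(im[250:420,200:420,::-1],(776,600),interpolation=cv2.INTER_CUBIC))"
```

```text
time: 11.4
tool_pos: [0.5665, 0.2383, 0.0577]
tool_rot: [0.0, 0.981, -0.196, -0.0]
contact_force: [-0.5, 0.0, -0.7]
gripper_width: 0.281
time: 11.65
tool_pos: [0.5667, 0.2384, 0.0568]
tool_rot: [-0.0, 0.981, -0.196, 0.0]
contact_force: [-0.3, 0.4, -0.4]
gripper_width: 0.284
[0.56671214 0.23838933 0.05675143] [-0.32391209  0.41570596 -0.37025644]
```

View pics/s6c.png

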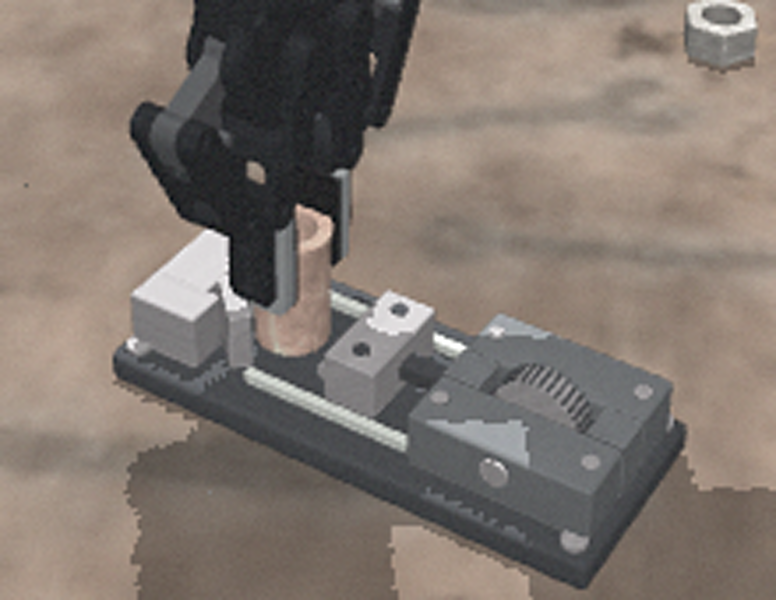

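Sleeve is in the gap, close to the plate. Lower 1 mm at a time until contact.

```bash
for i in 1 2 ; do python3 -m crank '[{"angular":[0,0,0],"delta_pos":[0,0,0.04],"gripper":0.25},{"angular":[0,0,0],"delta_pos":[0,0,0],"gripper":0.25}]'; done
```

```text
time: 11.95
tool_pos: [0.5663, 0.2383, 0.0551]
tool_rot: [0.0, 0.981, -0.196, -0.0]
contact_force: [1.0, 0.9, -1.9]
gripper_width: 0.283
time: 12.2
tool_pos: [0.5663, 0.2383, 0.0537]
tool_rot: [0.0, 0.981, -0.196, -0.0]
contact_force: [1.2, -0.5, -1.1]
gripper_width: 0.281
```

```bash
python3 -m crank '[{"angular":[0,0,0],"delta_pos":[0,0,0.03],"gripper":0.25},{"angular":[0,0,0],"delta_pos":[0,0,0],"gripper":0.25}]'
```

```text
time: 12.45
tool_pos: [0.5663, 0.2383, 0.0529]
tool_rot: [0.0, 0.981, -0.196, -0.0]
contact_force: [0.2, -1.1, -1.5]
gripper_width: 0.281
```

```bash
python3 -m crank '[{"angular":[0,0,0],"delta_pos":[0,0,0.02],"gripper":0.25},{"angular":[0,0,0],"delta_pos":[0,0,0],"gripper":0.25}]'
```

```text
time: 12.7
tool_pos: [0.5665, 0.2383, 0.0527]
tool_rot: [-0.0, 0.981, -0.196, 0.0]
contact_force: [0.8, -0.3, 1.1]
gripper_width: 0.286
```

```bash
python3 -m crank '[{"angular":[0,0,0],"delta_pos":[0,0,0],"gripper":0.35},{"angular":[0,0,0],"delta_pos":[0,0,0],"gripper":0.5},{"angular":[0,0,0],"delta_pos":[0,0,0],"gripper":0.6},{"angular":[0,0,0],"delta_pos":[0,0,0],"gripper":0.6},{"angular":[0,0,0],"delta_pos":[0,0,-0.4],"gripper":0.6},{"angular":[0,0,0],"delta_pos":[0,0,-1],"gripper":0.6},{"angular":[0,0,0],"delta_pos":[0,0,-1],"gripper":0.6},{"angular":[0,0,0],"delta_pos":[0,0,-1],"gripper":0.6},{"angular":[0,0,0],"delta_pos":[0,0,0],"gripper":0.6}]'
python3 look.py w7;python3 -c "
from h import *
im=grab_frame('side');cv2.imwrite('pics/s7c.png',cv2.resize(im[250:420,200:420,::-1],(776,600),interpolation=cv2.INTER_CUBIC))"
```

```text
time: 13.82
tool_pos: [0.5686, 0.239, 0.1589]
tool_rot: [-0.002, 0.981, -0.196, 0.003]
contact_force: [0.6, 0.3, -0.1]
gripper_width: 0.6
[0.56863978 0.23895724 0.15891579] yaw -22.563184516275534 [ 0.61013836  0.25265307 -0.13889934] 0.6001406321610767 13.825
seat [322.  237.6] 0.97 [0.5704 0.2357 0.012 ]
wheel_top [319.1 370.4] 0.76 [0.4776 0.2765 0.042 ]
fixture [317.9 282.1] 0.73 [0.5317 0.2553 0.    ]
sleeve [318.5 240.8] 0.91 [0.5656 0.2407 0.    ]
```

View pics/s7c.png

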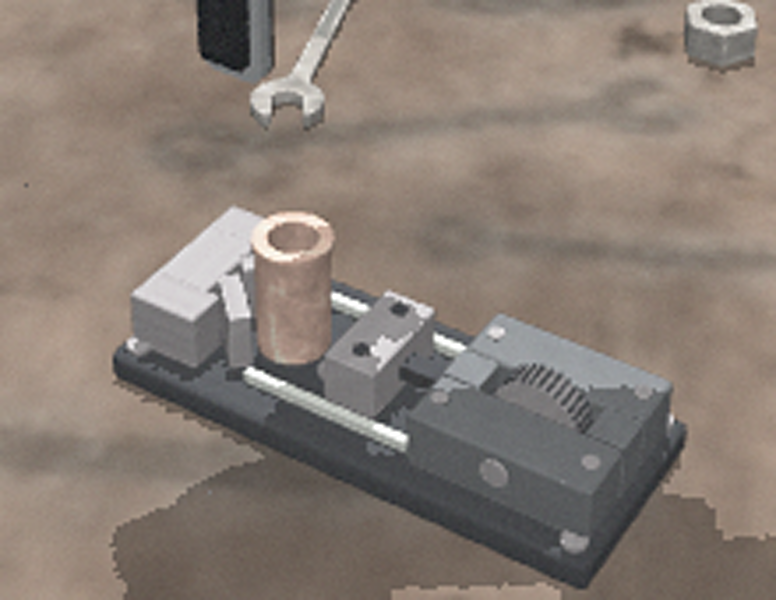

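View pics/w7.png

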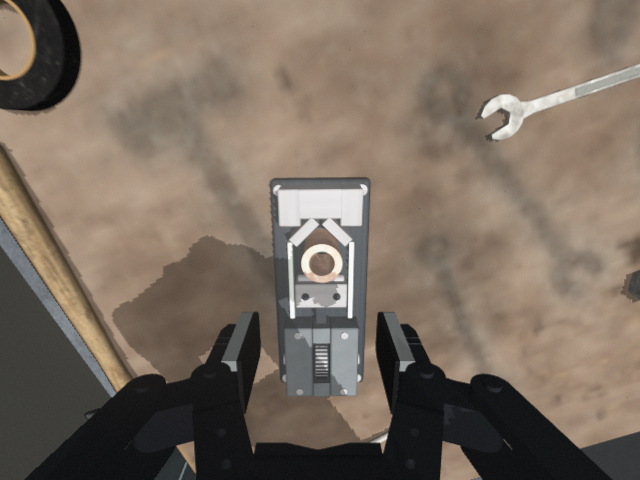

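```bash
python3 -m crank '[{"angular":[0,0,-0.1],"delta_pos":[-0.75,0.03,0],"gripper":0},{"angular":[0,0,0],"delta_pos":[-0.9,0,0],"gripper":0},{"angular":[0,0,0],"delta_pos":[-0.9,0,0],"gripper":0},{"angular":[0,0,0],"delta_pos":[-0.9,0,0.3],"gripper":0},{"angular":[0,0,0],"delta_pos":[-0.1,0,0.7],"gripper":0},{"angular":[0,0,0],"delta_pos":[0,0,0.8],"gripper":0},{"angular":[0,0,0],"delta_pos":[0,0,0.7],"gripper":0},{"angular":[0,0,0],"delta_pos":[0,0,0.3],"gripper":0},{"angular":[0,0,0],"delta_pos":[0,0,0],"gripper":0},{"angular":[0,0,0],"delta_pos":[0,0,0],"gripper":0}]'
cat > st.py <<'E'
from h import *
import sys
s=state();x=np.array([.52896,.2540]);th=np.radians(-22.02)
R2=np.array([[np.cos(th),np.sin(th)],[-np.sin(th),np.cos(th)]])
f=s['contact_force'];print('t',round(s['time'],2),'fix mm',(R2@(s['tool_pos'][:2]-x)*1000).round(1),'z',round(s['tool_pos'][2]*1000,1),'F fix',(R2@f[:2]).round(2),f[2].round(2),'g',round(s['gripper_width'],3))
if len(sys.argv)>1:
    im=grab_frame('side');cv2.imwrite('pics/%s.png'%sys.argv[1],cv2.resize(im[250:420,200:420,::-1],(776,600),interpolation=cv2.INTER_CUBIC))
E
python3 st.py s8c; python3 look.py w8
```

```text
time: 15.38
tool_pos: [0.4681, 0.2779, 0.0712]
tool_rot: [-0.0, 0.982, -0.191, 0.001]
contact_force: [-0.1, 0.9, 0.5]
gripper_width: 0.007
t 15.38 fix mm [-65.4  -0.7] z 71.2 F fix [-0.44  0.74] 0.52 g 0.007
[0.46822241 0.27794088 0.07149459] yaw -22.0715159489182 [ 0.60480009 -0.32656179  0.11645483] 0.0002198912196898504 15.425
seat [320.   68.5] 0.88 [0.5697 0.236  0.012 ]
wheel_top [315.2 296.5] 0.57 [0.4768 0.2761 0.042 ]
fixture [317.6 163.9] 0.94 [0.5294 0.2536 0.    ]
```

View pics/s8c.png

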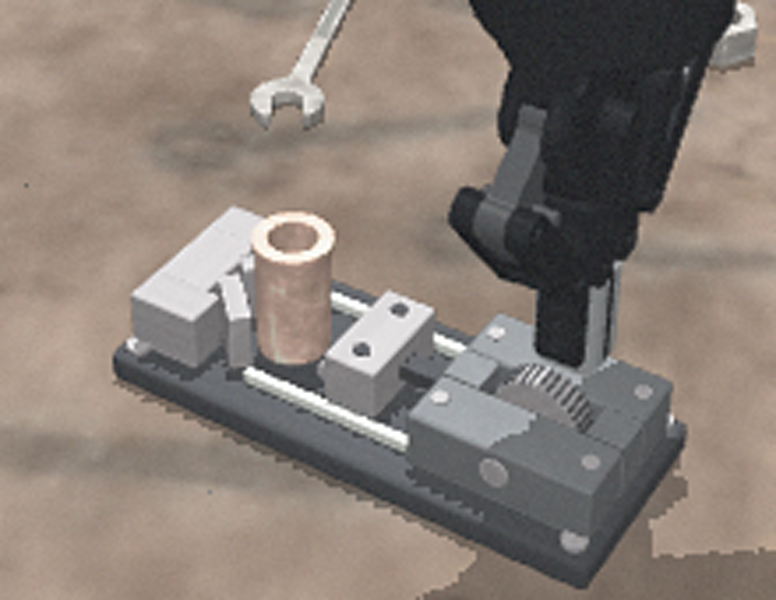

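View pics/w8.png

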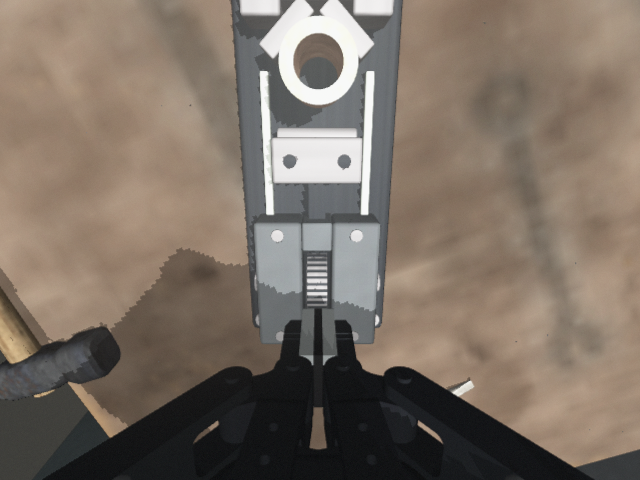

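```bash
python3 -m crank '[{"angular":[0,0,0],"delta_pos":[0.08,-0.04,0.3],"gripper":0},{"angular":[0,0,0],"delta_pos":[0,0,0],"gripper":0}]'; python3 st.py;  python3 -m crank '[{"angular":[0,0,0],"delta_pos":[0,0,0.04],"gripper":0},{"angular":[0,0,0],"delta_pos":[0,0,0],"gripper":0}]'; python3 st.py; python3 -m crank '[{"angular":[0,0,0],"delta_pos":[0,0,0.04],"gripper":0},{"angular":[0,0,0],"delta_pos":[0,0,0],"gripper":0}]'; python3 st.py
```

```text
time: 15.92
tool_pos: [0.4695, 0.2775, 0.0602]
tool_rot: [0.001, 0.982, -0.191, -0.001]
contact_force: [-0.5, -0.6, -0.0]
gripper_width: -0.003
t 15.93 fix mm [-63.9  -0.5] z 60.2 F fix [-0.27 -0.78] -0.02 g -0.003
time: 16.18
tool_pos: [0.4701, 0.2779, 0.0601]
tool_rot: [0.0, 0.982, -0.191, -0.0]
contact_force: [-0.5, 1.2, 0.3]
gripper_width: -0.004
t 16.18 fix mm [-63.5   0. ] z 60.1 F fix [-0.92  0.88] 0.26 g -0.004
time: 16.42
tool_pos: [0.4702, 0.2779, 0.0591]
tool_rot: [-0.0, 0.982, -0.191, 0.0]
contact_force: [-0.7, -0.3, -0.1]
gripper_width: 0.004
t 16.43 fix mm [-63.4   0.2] z 59.1 F fix [-0.5 -0.5] -0.12 g 0.004
```

```bash
python3 -m crank '[{"angular":[0,0,0],"delta_pos":[0,0,0.03],"gripper":0},{"angular":[0,0,0],"delta_pos":[0,0,0],"gripper":0}]'; python3 st.py;  python3 -m crank '[{"angular":[0,0,0],"delta_pos":[0,0,0.03],"gripper":0},{"angular":[0,0,0],"delta_pos":[0,0,0],"gripper":0}]'; python3 st.py
```

```text
time: 16.68
tool_pos: [0.4702, 0.278, 0.0585]
tool_rot: [-0.0, 0.982, -0.191, 0.0]
contact_force: [-2.7, -1.3, 3.6]
gripper_width: 0.002
t 16.68 fix mm [-63.5   0.2] z 58.5 F fix [-2.01 -2.25] 3.56 g 0.002
time: 16.92
tool_pos: [0.4702, 0.2781, 0.0578]
tool_rot: [-0.0, 0.982, -0.191, -0.0]
contact_force: [-3.5, -0.5, 6.8]
gripper_width: -0.003
t 16.93 fix mm [-63.5   0.3] z 57.8 F fix [-3.06 -1.76] 6.77 g -0.003
```

```bash
python3 -m crank '[{"angular":[0,0,0],"delta_pos":[0.03,0,0.025],"gripper":0},{"angular":[0,0,0],"delta_pos":[0.1,0,0],"gripper":0}]'; python3 st.py;  python3 -m crank '[{"angular":[0,0,0],"delta_pos":[0.1,0,0],"gripper":0}]'; python3 st.py; python3 -m crank '[{"angular":[0,0,0],"delta_pos":[0.1,0,0],"gripper":0}]'; python3 st.py
```

```text
time: 17.18
tool_pos: [0.4736, 0.2767, 0.0573]
tool_rot: [-0.0, 0.982, -0.191, -0.0]
contact_force: [-3.6, -0.2, 7.4]
gripper_width: 0.002
t 17.18 fix mm [-59.8   0.3] z 57.3 F fix [-3.21 -1.55] 7.43 g 0.002
time: 17.3
tool_pos: [0.4765, 0.2755, 0.0573]
tool_rot: [-0.0, 0.982, -0.191, -0.0]
contact_force: [-4.8, -0.6, 8.4]
gripper_width: -0.0
t 17.3 fix mm [-56.7   0.3] z 57.3 F fix [-4.24 -2.35] 8.42 g -0.0
time: 17.42
tool_pos: [0.4793, 0.2743, 0.0573]
tool_rot: [-0.0, 0.982, -0.191, -0.0]
contact_force: [-3.9, -1.7, 8.0]
gripper_width: 0.002
t 17.43 fix mm [-53.7   0.2] z 57.3 F fix [-2.99 -3.  ] 7.99 g 0.002
```

```bash
python3 -m crank '[{"angular":[0,0,0],"delta_pos":[0.1,0,0.01],"gripper":0},{"angular":[0,0,0],"delta_pos":[0.1,0,0],"gripper":0},{"angular":[0,0,0],"delta_pos":[0.08,0,0],"gripper":0}]'; python3 st.py s9c; python3 look.py w9
```

```text
time: 17.8
tool_pos: [0.4875, 0.2711, 0.0571]
tool_rot: [-0.0, 0.982, -0.191, 0.0]
contact_force: [-2.2, -1.1, 6.2]
gripper_width: 0.002
t 17.8 fix mm [-44.9   0.3] z 57.1 F fix [-1.66 -1.83] 6.16 g 0.002
[0.48775208 0.27098926 0.05713542] yaw -22.063070022230402 [-2.29591255 -1.07553978  5.77885255] -0.0004896209230545733 17.85
seat [321.3 113. ] 0.72 [0.5708 0.2359 0.012 ]
fixture [316.5 211. ] 0.56 [0.5285 0.2554 0.    ]
```

View pics/w9.png

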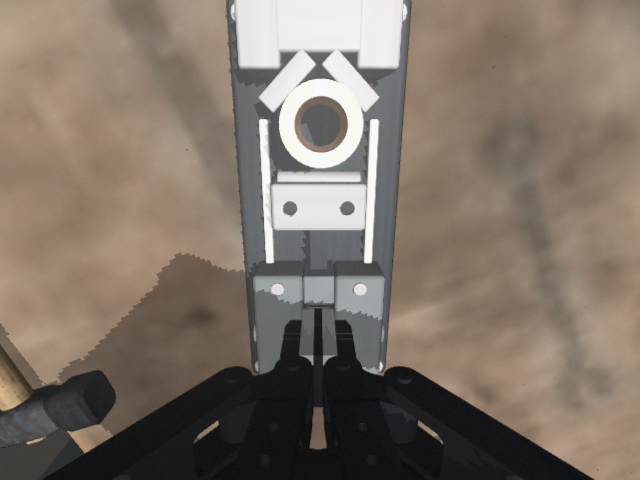

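View pics/s9c.png

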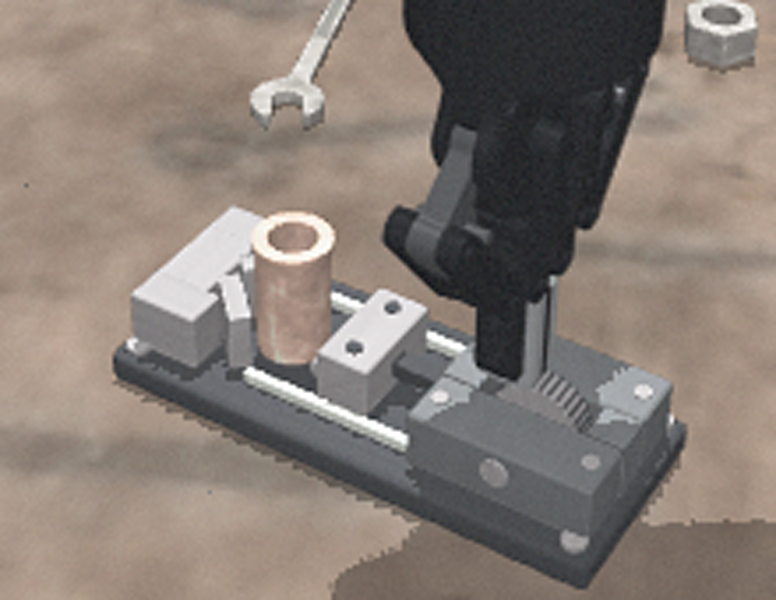

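```bash
python3 -m crank '[{"angular":[0,0,0],"delta_pos":[0,0,-0.2],"gripper":0},{"angular":[0,0,0],"delta_pos":[-0.62,0,0],"gripper":0},{"angular":[0,0,0],"delta_pos":[0,0,0],"gripper":0},{"angular":[0,0,0],"delta_pos":[0,0,0.15],"gripper":0},{"angular":[0,0,0],"delta_pos":[0,0,0.04],"gripper":0},{"angular":[0,0,0],"delta_pos":[0,0,0],"gripper":0}]'; python3 st.py;  python3 -m crank '[{"angular":[0,0,0],"delta_pos":[0.1,0,0.01],"gripper":0},{"angular":[0,0,0],"delta_pos":[0.1,0,0.01],"gripper":0},{"angular":[0,0,0],"delta_pos":[0.1,0,0],"gripper":0}]'; python3 st.py;  python3 -m crank '[{"angular":[0,0,0],"delta_pos":[0.1,0,0],"gripper":0}]'; python3 st.py
```

```text
time: 18.85
tool_pos: [0.4698, 0.2783, 0.0572]
tool_rot: [-0.0, 0.982, -0.191, -0.001]
contact_force: [-4.6, -1.1, 8.2]
gripper_width: -0.001
t 18.85 fix mm [-63.9   0.3] z 57.2 F fix [-3.86 -2.72] 8.19 g -0.001
time: 19.23
tool_pos: [0.4785, 0.2747, 0.057]
tool_rot: [0.0, 0.982, -0.191, -0.0]
contact_force: [-4.1, -1.6, 8.7]
gripper_width: -0.001
t 19.23 fix mm [-54.6   0.3] z 57.0 F fix [-3.18 -2.99] 8.68 g -0.001
time: 19.35
tool_pos: [0.4813, 0.2736, 0.057]
tool_rot: [0.0, 0.982, -0.191, -0.0]
contact_force: [-4.2, -0.4, 9.2]
gripper_width: 0.001
t 19.35 fix mm [-51.5   0.3] z 57.0 F fix [-3.73 -1.89] 9.21 g 0.001
```

```bash
python3 -m crank '[{"angular":[0,0,0],"delta_pos":[0.1,0,0],"gripper":0},{"angular":[0,0,0],"delta_pos":[0.08,0,0],"gripper":0},{"angular":[0,0,0],"delta_pos":[0,0,-0.2],"gripper":0},{"angular":[0,0,0],"delta_pos":[-0.59,0,0],"gripper":0},{"angular":[0,0,0],"delta_pos":[0,0,0],"gripper":0},{"angular":[0,0,0],"delta_pos":[0,0,0.15],"gripper":0},{"angular":[0,0,0],"delta_pos":[0,0,0.04],"gripper":0},{"angular":[0,0,0],"delta_pos":[0,0,0.01],"gripper":0}]'; python3 st.py s10c;  python3 look.py w10
```

```text
time: 20.35
tool_pos: [0.4695, 0.2784, 0.0567]
tool_rot: [0.0, 0.982, -0.191, -0.001]
contact_force: [-5.3, -1.2, 9.6]
gripper_width: -0.0
t 20.35 fix mm [-64.3   0.3] z 56.7 F fix [-4.43 -3.14] 9.64 g -0.0
[0.46949718 0.27836178 0.05677637] yaw -22.063338090784377 [-4.51992127 -0.42287908  9.94941365] -0.0008403756190213387 20.4
seat [319.8  63.3] 0.97 [0.5708 0.2366 0.012 ]
wheel_top [318.8 312.5] 0.77 [0.477  0.2751 0.042 ]
fixture [318.1 170. ] 0.68 [0.529  0.2543 0.    ]
sleeve [318.9  77.5] 0.98 [0.5672 0.2384 0.    ]
```

View pics/s10c.png

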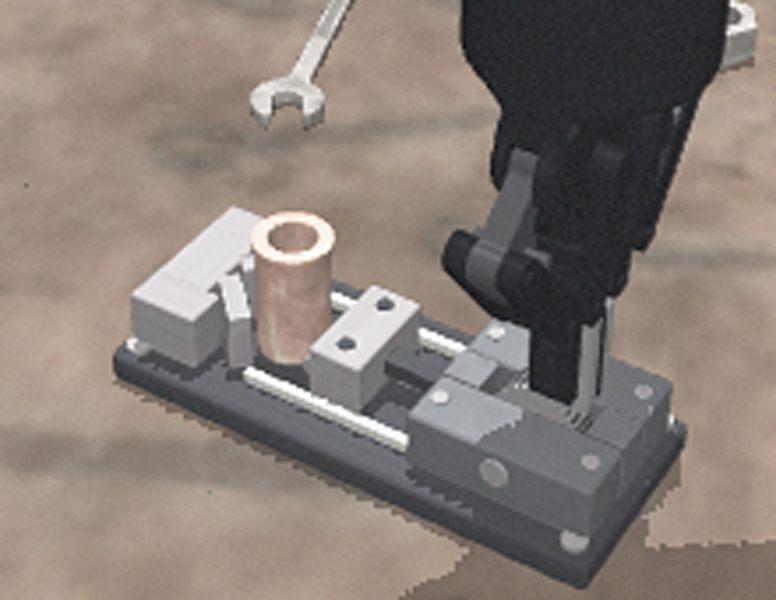

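View pics/w10.png

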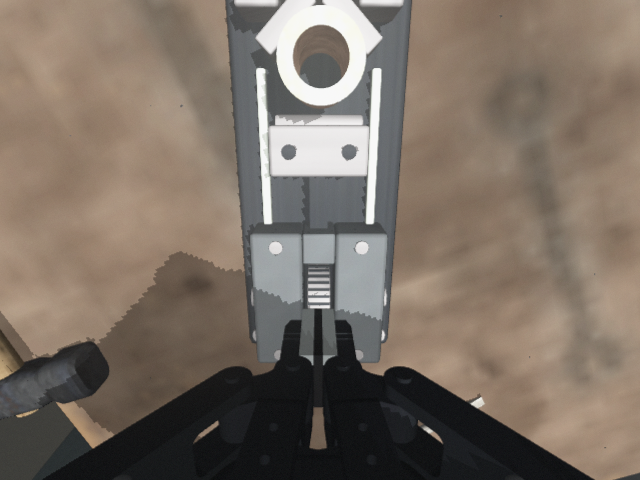

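```bash
python3 -m crank '[{"angular":[0,0,0],"delta_pos":[0.1,0,0],"gripper":0},{"angular":[0,0,0],"delta_pos":[0.1,0,0],"gripper":0},{"angular":[0,0,0],"delta_pos":[0.1,0,0],"gripper":0}]'; python3 st.py;  python3 -m crank '[{"angular":[0,0,0],"delta_pos":[0.1,0,0],"gripper":0}]'; python3 st.py;python3 -m crank '[{"angular":[0,0,0],"delta_pos":[0.1,0,0],"gripper":0},{"angular":[0,0,0],"delta_pos":[0.08,0,0],"gripper":0},{"angular":[0,0,0],"delta_pos":[0,0,-0.2],"gripper":0},{"angular":[0,0,0],"delta_pos":[-0.58,0,0],"gripper":0},{"angular":[0,0,0],"delta_pos":[0,0,0],"gripper":0},{"angular":[0,0,0],"delta_pos":[0,0,0.15],"gripper":0},{"angular":[0,0,0],"delta_pos":[0,0,0.04],"gripper":0},{"angular":[0,0,0],"delta_pos":[0,0,0.01],"gripper":0}]'; python3 st.py s11c;  python3 look.py w11
```

```text
time: 21.02
tool_pos: [0.4781, 0.2748, 0.0569]
tool_rot: [0.0, 0.982, -0.191, -0.0]
contact_force: [-4.1, -1.0, 9.3]
gripper_width: 0.0
t 21.02 fix mm [-54.9   0.3] z 56.9 F fix [-3.45 -2.5 ] 9.32 g 0.0
time: 21.15
tool_pos: [0.481, 0.2737, 0.057]
tool_rot: [0.0, 0.982, -0.191, -0.0]
contact_force: [-5.0, -0.4, 10.2]
gripper_width: -0.0
t 21.15 fix mm [-51.9   0.3] z 57.0 F fix [-4.46 -2.28] 10.24 g -0.0
time: 22.15
tool_pos: [0.4694, 0.2784, 0.0567]
tool_rot: [0.0, 0.982, -0.191, -0.001]
contact_force: [-5.2, -0.3, 9.2]
gripper_width: 0.001
t 22.15 fix mm [-64.3   0.3] z 56.7 F fix [-4.73 -2.27] 9.23 g 0.001
[0.4694795  0.2783682  0.05676757] yaw -22.06367404494433 [-5.4299672  -1.17982283  9.05409693] -0.003146117263295092 22.2
seat [318.8  65.5] 0.87 [0.5702 0.2373 0.012 ]
wheel_top [315.8 312.4] 0.72 [0.4775 0.2763 0.042 ]
fixture [316.9 169.8] 0.58 [0.5293 0.2548 0.    ]
sleeve [319.   72.4] 0.9 [0.5691 0.2376 0.    ]
```

View pics/s11c.png

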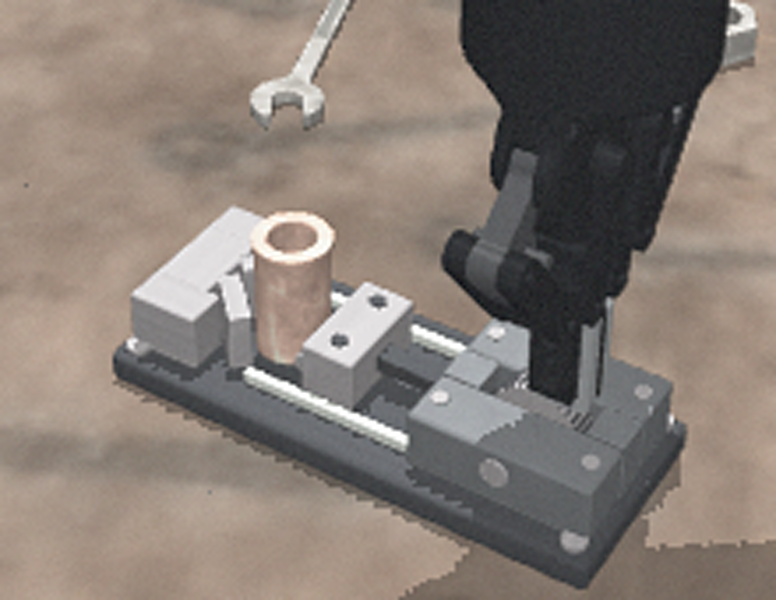

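View pics/w11.png

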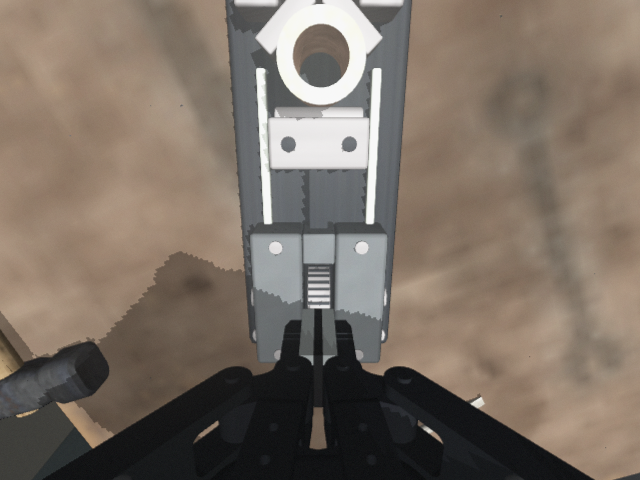

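Run:
```python
from h import *
x=np.array([.52896,.2540]);th=np.radians(-22.02)
R2=np.array([[np.cos(th),np.sin(th)],[-np.sin(th),np.cos(th)]])
for n,v in [('w8',(317,128,138)),('w10',(319,115,127)),('w11',(319,107,118))]:
    w=np.load(n+'.npy');c=proj_cam('wrist',dict(tool_pos=w[:3],tool_rot=w[3:]))
    print(n,[(R2@(atz(c,(v[0],r),z)[:2]-x)*1000).round(1) for r,z in zip(v[1:],(.023,.034))])
w=np.load('w11.npy');c=proj_cam('wrist',dict(tool_pos=w[:3],tool_rot=w[3:]))
print('ring',(R2@(atz(c,(321,53),.057)[:2]-x)*1000))
```

```text
w8 [array([18.7, -0. ]), array([14.6, -0.1])]
w10 [array([24.7, -0.1]), array([20.1, -0.1])]
w11 [array([27.8, -0.1]), array([23.3, -0.1])]
ring [41.64409357 -0.59217843]
```

```bash
python3 -m crank '[{"angular":[0,0,0],"delta_pos":[0.1,0,0],"gripper":0},{"angular":[0,0,0],"delta_pos":[0.1,0,0],"gripper":0},{"angular":[0,0,0],"delta_pos":[0.1,0,0],"gripper":0}]'; python3 st.py;  python3 -m crank '[{"angular":[0,0,0],"delta_pos":[0.1,0,0],"gripper":0}]'; python3 st.py;python3 -m crank '[{"angular":[0,0,0],"delta_pos":[0.1,0,0],"gripper":0},{"angular":[0,0,0],"delta_pos":[0.08,0,0],"gripper":0},{"angular":[0,0,0],"delta_pos":[0,0,-0.2],"gripper":0},{"angular":[0,0,0],"delta_pos":[-0.54,0,0],"gripper":0},{"angular":[0,0,0],"delta_pos":[0,0,0],"gripper":0},{"angular":[0,0,0],"delta_pos":[0,0,0.15],"gripper":0},{"angular":[0,0,0],"delta_pos":[0,0,0.04],"gripper":0},{"angular":[0,0,0],"delta_pos":[0,0,0.01],"gripper":0}]'; python3 st.py s12c;  python3 look.py w12
```

```text
time: 22.82
tool_pos: [0.4781, 0.2748, 0.0569]
tool_rot: [0.0, 0.982, -0.191, -0.0]
contact_force: [-4.8, -1.0, 9.6]
gripper_width: -0.0
t 22.82 fix mm [-54.9   0.3] z 56.9 F fix [-4.04 -2.73] 9.64 g -0.0
time: 22.95
tool_pos: [0.4809, 0.2737, 0.057]
tool_rot: [0.0, 0.982, -0.191, -0.0]
contact_force: [-3.6, -1.0, 10.0]
gripper_width: 0.003
t 22.95 fix mm [-51.9   0.2] z 57.0 F fix [-2.94 -2.27] 9.95 g 0.003
time: 23.95
tool_pos: [0.4707, 0.2779, 0.0568]
tool_rot: [0.0, 0.982, -0.191, -0.0]
contact_force: [-5.0, -0.8, 10.1]
gripper_width: -0.001
t 23.95 fix mm [-63.    0.3] z 56.8 F fix [-4.37 -2.62] 10.1 g -0.001
[0.47074067 0.27787977 0.05686535] yaw -22.06228790454184 [-4.39307329 -1.44294703  9.46855445] -0.0012902836938993387 24.0
seat [319.5  68.8] 0.69 [0.5702 0.237  0.012 ]
wheel_top [317.7 316.7] 0.57 [0.4764 0.2758 0.042 ]
fixture [318.6 172.7] 0.68 [0.5289 0.2541 0.    ]
sleeve [316.8  70.2] 0.61 [0.5716 0.2377 0.    ]
```

View pics/s12c.png

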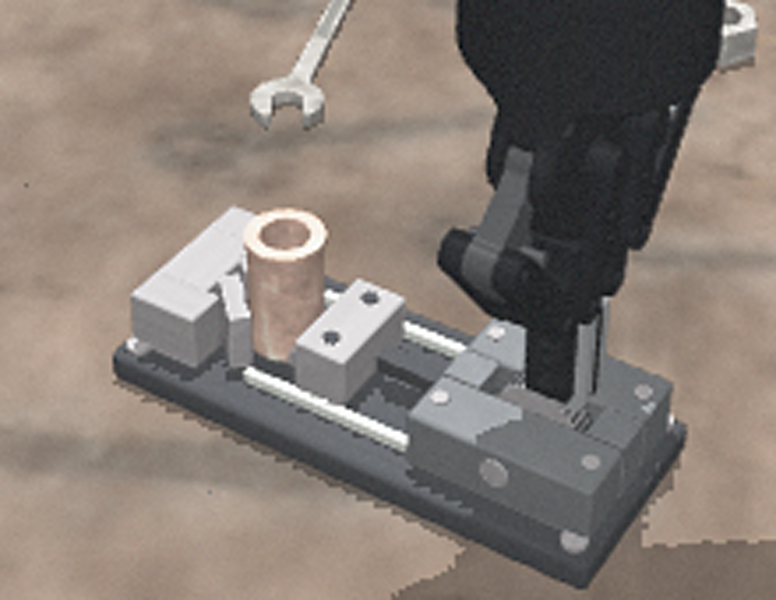

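View pics/w12.png

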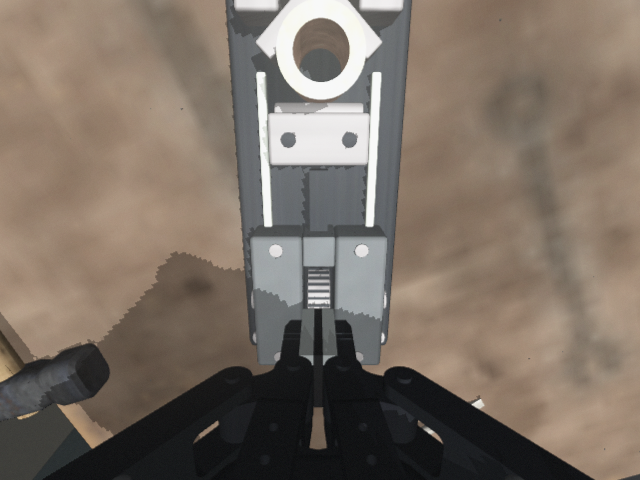

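```bash
python3 -m crank '[{"angular":[0,0,0],"delta_pos":[0.08,0,0.015],"gripper":0},{"angular":[0,0,0],"delta_pos":[0.08,0,0],"gripper":0}]'; python3 st.py;  python3 -m crank '[{"angular":[0,0,0],"delta_pos":[0.05,0,0],"gripper":0}]'; python3 st.py;python3 -m crank '[{"angular":[0,0,0],"delta_pos":[0.03,0,0],"gripper":0}]'; python3 st.py
```

```text
time: 24.5
tool_pos: [0.4752, 0.2761, 0.0567]
tool_rot: [0.0, 0.982, -0.191, -0.001]
contact_force: [-5.7, -0.5, 10.7]
gripper_width: 0.002
t 24.5 fix mm [-58.1   0.3] z 56.7 F fix [-5.1  -2.56] 10.71 g 0.002
time: 24.62
tool_pos: [0.4765, 0.2755, 0.0566]
tool_rot: [0.0, 0.982, -0.191, -0.001]
contact_force: [-4.9, -1.0, 10.4]
gripper_width: -0.003
t 24.62 fix mm [-56.7   0.3] z 56.6 F fix [-4.13 -2.71] 10.37 g -0.003
time: 24.75
tool_pos: [0.4773, 0.2752, 0.0566]
tool_rot: [0.0, 0.982, -0.191, -0.001]
contact_force: [-6.3, -0.4, 10.8]
gripper_width: -0.001
t 24.75 fix mm [-55.9   0.3] z 56.6 F fix [-5.74 -2.72] 10.76 g -0.001
```

```bash
cat > avg.py <<'E'
from h import *
import sys
x=np.array([.52896,.2540]);th=np.radians(-22.02)
R2=np.array([[np.cos(th),np.sin(th)],[-np.sin(th),np.cos(th)]])
A=[]
for i in range(4):
    s=state();f=s['contact_force'];A.append([*(R2@f[:2]),f[2]])
    im=grab_frame('wrist')
save(sys.argv[1]+'.png',im);np.save(sys.argv[1]+'.npy',np.r_[s['tool_pos'],s['tool_rot']])
print('avgF',np.mean(A,0).round(2),(R2@(s['tool_pos'][:2]-x)*1000).round(1),s['tool_pos'][2].round(4),s['time'])
print(np.array(A)[:,0].round(1))
E
python3 avg.py w13
```

```text
avgF [-5.14 -2.91 10.59] [-55.9   0.3] 0.0566 24.9
[-5.7 -4.6 -4.9 -5.3]
```

View pics/w13.png

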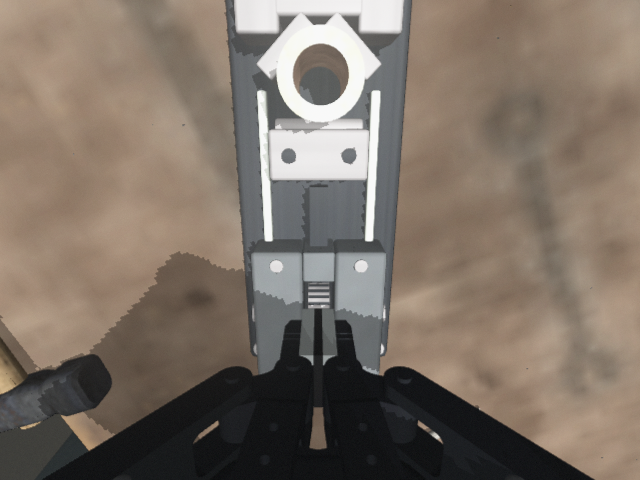

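```bash
cat > geo.py <<'E'
from h import *
import sys
x=np.array([.52896,.2540]);th=np.radians(-22.02)
R2=np.array([[np.cos(th),np.sin(th)],[-np.sin(th),np.cos(th)]])
for n in sys.argv[1:]:
    w=np.load(n+'.npy');c=proj_cam('wrist',dict(tool_pos=w[:3],tool_rot=w[3:]))
    g=cv2.cvtColor(cv2.imread('pics/'+n+'.png'),cv2.COLOR_BGR2GRAY).astype(float)
    # jaw top back/front edges along columns 300..335: print gradient rows
    col=g[:,308:332].mean(1);d=np.diff(col)
    rows=[r for r in range(60,220) if abs(d[r])>12]
    r=[(i,round(d[i])) for i in rows];print(n,r)
    for a in rows: print(a, 'z34',round((R2@(atz(c,(320,a+.5),.034)[:2]-x)*1000)[0],1),'z57',round((R2@(atz(c,(320,a+.5),.057)[:2]-x)*1000)[0],1),end=' | ')
    print()
E
python3 geo.py w8 w11 w12 w13
```

```text
w8 [(86, 24), (87, 39), (88, 67), (102, -23), (103, -57), (104, -51), (127, 48), (128, 25), (129, 13), (136, -65), (137, 26), (138, 24), (180, -14), (181, -27), (182, -67), (183, -22)]
86 z34 34.8 z57 32.7 | 87 z34 34.5 z57 32.3 | 88 z34 34.1 z57 32.0 | 102 z34 28.8 z57 27.4 | 103 z34 28.4 z57 27.1 | 104 z34 28.0 z57 26.8 | 127 z34 18.9 z57 19.0 | 128 z34 18.5 z57 18.6 | 129 z34 18.1 z57 18.3 | 136 z34 15.3 z57 15.8 | 137 z34 14.8 z57 15.5 | 138 z34 14.4 z57 15.1 | 180 z34 -3.4 z57 -0.2 | 181 z34 -3.9 z57 -0.6 | 182 z34 -4.3 z57 -1.0 | 183 z34 -4.8 z57 -1.4 | 
w11 [(84, 21), (85, 37), (86, 71), (87, 17), (102, -23), (103, -62), (104, -49), (106, 28), (107, 17), (109, 13), (116, -33), (117, 31), (118, 24), (166, -21), (167, -22), (168, -63), (169, -18)]
84 z34 35.1 z57 32.8 | 85 z34 34.7 z57 32.5 | 86 z34 34.4 z57 32.3 | 87 z34 34.0 z57 32.0 | 102 z34 28.8 z57 27.6 | 103 z34 28.5 z57 27.3 | 104 z34 28.1 z57 27.0 | 106 z34 27.4 z57 26.4 | 107 z34 27.1 z57 26.1 | 109 z34 26.4 z57 25.5 | 116 z34 23.9 z57 23.4 | 117 z34 23.5 z57 23.1 | 118 z34 23.2 z57 22.8 | 166 z34 5.1 z57 7.6 | 167 z34
[... 510 characters left out ...]
7 z57 9.9 | 164 z34 7.3 z57 9.6 | 165 z34 6.9 z57 9.2 | 169 z34 5.3 z57 7.9 | 170 z34 4.9 z57 7.6 | 
w13 [(102, 23), (103, 34), (104, 72), (105, 12), (120, -19), (121, -38), (128, -36), (129, 34), (130, 21), (131, 12), (177, -21), (178, -18), (179, -65), (180, -19), (183, -13), (184, -16), (186, 25)]
102 z34 37.2 z57 36.0 | 103 z34 36.9 z57 35.7 | 104 z34 36.5 z57 35.4 | 105 z34 36.2 z57 35.1 | 120 z34 30.8 z57 30.6 | 121 z34 30.5 z57 30.3 | 128 z34 27.9 z57 28.1 | 129 z34 27.6 z57 27.8 | 130 z34 27.2 z57 27.5 | 131 z34 26.8 z57 27.2 | 177 z34 9.2 z57 12.3 | 178 z34 8.8 z57 12.0 | 179 z34 8.4 z57 11.6 | 180 z34 8.0 z57 11.3 | 183 z34 6.8 z57 10.3 | 184 z34 6.4 z57 9.9 | 186 z34 5.6 z57 9.3 |
```

```bash
python3 -m crank '[{"angular":[0,0,0],"delta_pos":[0.02,0,0],"gripper":0}]'; python3 avg.py w14; python3 -m crank '[{"angular":[0,0,0],"delta_pos":[0.02,0,0],"gripper":0}]'; python3 avg.py w15;  python3 geo.py w14 w15
```

```text
time: 25.08
tool_pos: [0.4777, 0.275, 0.0566]
tool_rot: [0.0, 0.982, -0.191, -0.001]
contact_force: [-6.0, -0.2, 11.4]
gripper_width: -0.001
avgF [-5.15 -3.   10.75] [-55.4   0.3] 0.0566 25.225
[-5.5 -4.7 -5.3 -5.1]
time: 25.4
tool_pos: [0.4782, 0.2749, 0.0566]
tool_rot: [0.0, 0.982, -0.191, -0.001]
contact_force: [-6.4, -0.6, 10.8]
gripper_width: 0.0
avgF [-5.78 -3.24 10.92] [-54.8   0.3] 0.0566 25.55
[-5.7 -6.7 -5.1 -5.6]
w14 [(103, 13), (104, 26), (105, 54), (106, 50), (122, -35), (123, -27), (129, -43), (130, 35), (131, 24), (132, 15), (178, -20), (179, -19), (180, -65), (181, -19), (185, -18), (187, 17)]
103 z34 37.4 z57 36.2 | 104 z34 37.0 z57 35.9 | 105 z34 36.7 z57 35.6 | 106 z34 36.3 z57 35.3 | 122 z34 30.6 z57 30.4 | 123 z34 30.2 z57 30.1 | 129 z34 28.0 z57 28.3 | 130 z34 27.7 z57 28.0 | 131 z34 27.3 z57 27.7 | 132 z34 26.9 z57 27.4 | 178 z34 9.3 z57 12.5 | 179 z34 8.9 z57 12.1 | 180 z34 8.5 z57 11.8 | 181 z34 8.1 z57 11.5 | 185 z34 6.5 z57 10.1 | 187 z34 5.7 z57 9.4 | 
w15 [(105, 19), (106, 31), (107, 66), (108, 26), (123, -13), (124, -38), (125, -19), (130, -48), (131, 35), (132, 25), (133, 17), (134, 12), (179, -19), (180, -26), (181, -65), (182, -13), (186, -18), (189, 17)]
105 z34 37.2 z57 36.1 | 106 z34 36.9 z57 35.8 | 107 z34 36.5 z57 35.5 | 108 z34 36.2 z57 35.2 | 123 z34 30.8 z57 30.7 | 124 z34 30.4 z57 30.4 | 125 z34 30.1 z57 30.1 | 130 z34 28.2 z57 28.5 | 131 z34 27.9 z57 28.2 | 132 z34 27.5 z57 27.9 | 133 z34 27.1 z57 27.6 | 134 z34 26.8 z57 27.3 | 179 z34 9.5 z57 12.7 | 180 z34 9.1 z57 12.3 | 181 z34 8.7 z57 12.0 | 182 z34 8.3 z57 11.7 | 186 z34 6.6 z57 10.3 | 189 z34 5.4 z57 9.3 |
```

```bash
python3 avg.py w16; python3 avg.py w16
```

```text
avgF [-4.88 -3.19 10.94] [-54.8   0.3] 0.0566 25.75
[-5.2 -5.6 -4.2 -4.5]
avgF [-5.44 -2.89 10.73] [-54.8   0.3] 0.0566 25.95
[-5.8 -5.2 -5.1 -5.7]
```

```bash
python3 -m crank '[{"angular":[0,0,0],"delta_pos":[0.02,0,0],"gripper":0}]'; python3 avg.py w17; python3 avg.py w17;python3 avg.py w17; python3 geo.py w17
```

```text
time: 26.12
tool_pos: [0.4787, 0.2747, 0.0566]
tool_rot: [0.0, 0.982, -0.191, -0.001]
contact_force: [-6.0, 0.1, 11.0]
gripper_width: -0.002
avgF [-5.76 -2.66 10.68] [-54.3   0.3] 0.0566 26.275
[-5.6 -5.7 -6.5 -5.2]
avgF [-5.52 -2.91 10.75] [-54.3   0.3] 0.0566 26.475
[-6.3 -4.1 -5.9 -5.8]
avgF [-5.72 -3.47 11.01] [-54.3   0.3] 0.0566 26.675
[-5.8 -5.2 -6.2 -5.7]
w17 [(107, 22), (108, 39), (109, 69), (125, -22), (126, -34), (131, -56), (132, 18), (133, 32), (134, 19), (135, 12), (180, -17), (181, -26), (182, -62), (183, -20), (187, -22), (190, 22)]
107 z34 37.0 z57 36.0 | 108 z34 36.7 z57 35.7 | 109 z34 36.3 z57 35.4 | 125 z34 30.6 z57 30.6 | 126 z34 30.2 z57 30.3 | 131 z34 28.4 z57 28.7 | 132 z34 28.0 z57 28.4 | 133 z34 27.6 z57 28.1 | 134 z34 27.3 z57 27.8 | 135 z34 26.9 z57 27.5 | 180 z34 9.6 z57 12.9 | 181 z34 9.2 z57 12.5 | 182 z34 8.8 z57 12.2 | 183 z34 8.4 z57 11.8 | 187 z34 6.7 z57 10.5 | 190 z34 5.5 z57 9.4 |
```

```bash
python3 -m crank '[{"angular":[0,0,0],"delta_pos":[0,0,-0.3],"gripper":0},{"angular":[0,0,0],"delta_pos":[-0.3,0,-1],"gripper":0},{"angular":[0,0,0],"delta_pos":[-0.3,0,-1],"gripper":0},{"angular":[0,0,0],"delta_pos":[0,0,-1],"gripper":0},{"angular":[0,0,0],"delta_pos":[0,0,0],"gripper":0},{"angular":[0,0,0],"delta_pos":[0,0,0],"gripper":0}]'; python3 st.py s18c; python3 look.py w18;python3 -c "
from h import *
save('s18.png',grab_frame('side'))"
```

```text
time: 27.48
tool_pos: [0.4618, 0.2807, 0.1531]
tool_rot: [0.001, 0.982, -0.191, -0.001]
contact_force: [-0.3, 0.2, -0.0]
gripper_width: 0.003
t 27.48 fix mm [-72.2  -0.4] z 153.1 F fix [-0.34  0.05] -0.02 g 0.003
[0.46151997 0.28051114 0.15252759] yaw -22.076886670007717 [ 0.14807228 -0.335387    0.07985883] 0.0019426860718720817 27.525
seat [317.4  72.9] 0.71 [0.5706 0.2364 0.012 ]
wheel_top [317.7 233.2] 0.87 [0.4763 0.2746 0.042 ]
wheel_top [318.3  73.3] 0.2 [0.5668 0.2374 0.042 ]
fixture [315.6 142.8] 0.61 [0.5295 0.2546 0.    ]
sleeve [317.5  74.6] 0.65 [0.5709 0.2362 0.    ]
```

View pics/s18c.png

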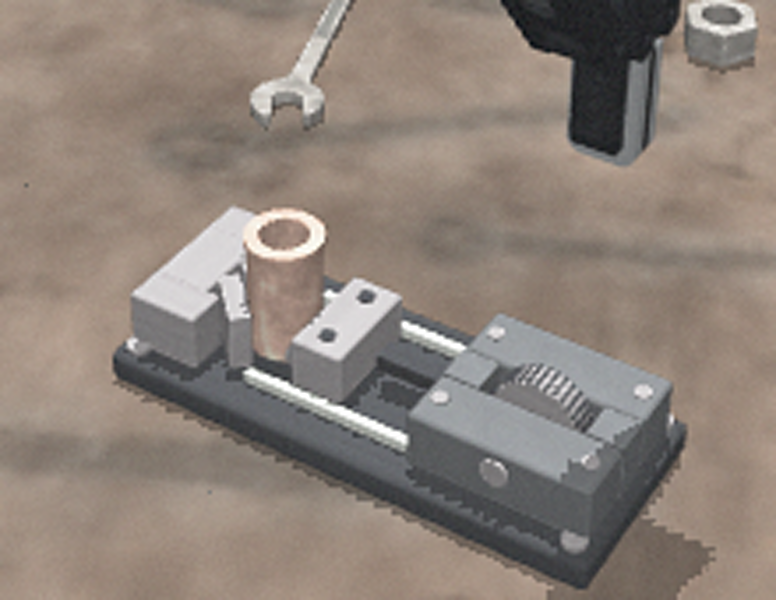

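View pics/w18.png

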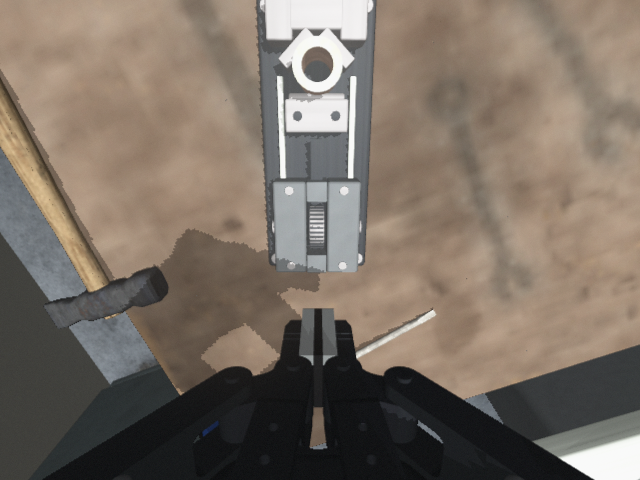

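View pics/s18.png

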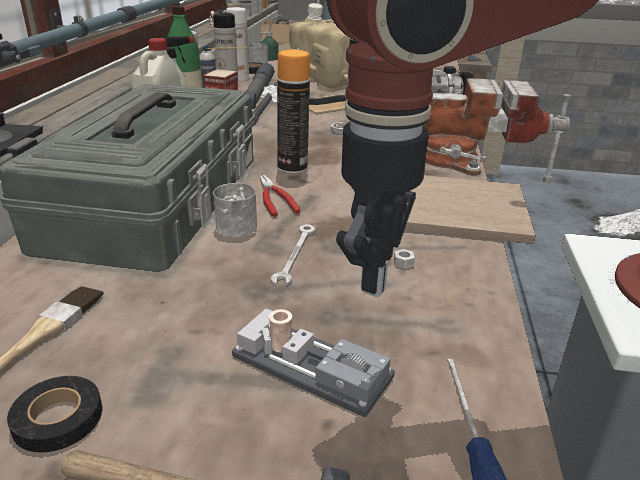

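```bash
python3 -c "
from plant import *
print(job_done())"
```

```text
the job is handed in; nothing more can be done
None
```

The larger sleeve is clamped in the fixture, standing upright with its collar up, and the job was handed in at about 27.5 s of robot time.

**What I did:** I picked up the sleeve at (0.540, -0.131) and left the smaller look-alike alone. I stood it about 4 mm short of the seat and let go. Then I rolled the thumbwheel with the closed fingertips in four strokes and a short fifth one. The readings I took showed 6 to 11 N of press on the wheel, well under the 20 N limit.

**Last checks:**
- **Position:** the network put the sleeve's base at (0.5709, 0.2362), against a seat measured at (0.5707, 0.2371). My own edge measurement put it about 0.6 mm short of the seat, which is within the camera's 2 mm calibration. During the last small steps the sleeve no longer moved.
- **Grip:** the rim force near the crest averaged 5.7 N as read. Free-air readings showed an offset of about 0.5 N, so I take it as about 5.1 N. That means a grip of roughly 13 to 17 N, inside the snug 12 to 19 N range. Single readings scattered by about 1 N.
- **Clear of everything:** the robot stood about 10 cm above the fixture, touching nothing. The spanner, nut and tin were where they had been.

**Unexplained or unconfirmed:**
- A steady sideways force of 2 to 3 N showed at the fingertip while it pressed the wheel. I could not explain it.
- In the last side picture the small sleeve was hidden behind the gripper, so I did not confirm its place again. The gripper did not go near it after the pick.

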